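# Sort collets, ring and plug gauge into their trays

### The job

Two collets, a plain steel ring and a plug gauge lie loose on the worktop in front of three trays, and each tray already holds one piece of its kind. Put every loose piece into the tray with its like, down on the tray floor: collets standing upright, the ring flat, the plug gauge lying beside the other and parallel to it. Set them down without dropping them, and do not shove or knock over the pieces already in the trays.

Things in the scene. Friction and masses are not known exactly. Their poses are not given: they have to be found in the camera images.
- collet_tray: black open tray, fixed, 160 mm (its x) by 140 mm (its y), 20 mm high, walls and floor 4 mm. Origin: centre of its underside; z up, x away from the robot, turned up to 0.2 rad. Trays look alike and swap places. Shelf bins overhang behind world x = 0.70 m, from 0.17 m up. The piece inside is about 47 mm from the middle toward +x; the -x half is empty. It holds one collet; the two loose collets belong here.
- ring_tray: black open tray, fixed, 160 mm (its x) by 140 mm (its y), 20 mm high, walls and floor 4 mm. Origin: centre of its underside; z up, x away from the robot, turned up to 0.2 rad. Trays look alike and swap places. Shelf bins overhang behind world x = 0.70 m, from 0.17 m up. The piece inside is about 47 mm from the middle toward +x; the -x half is empty. It holds one ring; the loose ring belongs here.
- plug_tray: black open tray, fixed, 160 mm (its x) by 140 mm (its y), 20 mm high, walls and floor 4 mm. Origin: centre of its underside; z up, x away from the robot, turned up to 0.2 rad. Trays look alike and swap places. Shelf bins overhang behind world x = 0.70 m, from 0.17 m up. The piece inside is about 47 mm from the middle toward +x; the -x half is empty. It holds one plug gauge, along its y; the loose one belongs beside it.
- collet_1_mid (a point): bare steel spring collet standing upright: 28 mm in diameter and 36 mm tall, its lower two thirds slotted and tapering to a narrower foot, the wide head (grip here) at the top. Point at its centre, 18 mm above its foot; z up. Loose on the worktop in front of the trays.
- collet_2_mid (a point): bare steel spring collet standing upright: 28 mm in diameter and 36 mm tall, its lower two thirds slotted and tapering to a narrower foot, the wide head (grip here) at the top. Point at its centre, 18 mm above its foot; z up. Loose on the worktop in front of the trays; same as the other.
- ring_mid (a point): plain bare steel setting ring lying flat, 45 mm outside diameter, 12 mm high (its bore is closed to the fingers: grip across the outside). Point at its centre, 6 mm above its underside; z up. Loose on the worktop in front of the trays.
- plug_mid (a point): steel plug gauge lying loose in front of the trays, 112 mm long along its y, 26 mm high: hexagonal handle, about 22 mm wide, from y = -11 to +56 mm, thin neck from -30 to -11, 25 mm plug from -56 to -30. Point at the middle of its length, 13 mm above its underside; x level across it, z up. Grip across x at this point or up to 20 mm toward +y.
- tray_collet_mid (a point): the collet already standing in its tray, 28 mm in diameter, 36 mm tall; point at its centre, 18 mm above its foot. It stays where it is.
- tray_ring_mid (a point): the ring already lying in its tray, 45 mm in diameter, 12 mm high; point at its centre, 6 mm above its underside. It stays where it is.
- tray_plug_mid (a point): the plug gauge already lying in its tray, 111 mm long (its y), 27 mm at its thickest; point at the middle of its length, 13 mm above its underside. It stays where it is.

How it is judged:
By the outcome, as a careful person would: the job done as asked, in the order asked, and still so for the second after the job is handed in, with the robot touching nothing.
It also fails if it takes over 99 s, if anything falls off the work surface, if the arm or the gripper's body presses on something with over 40 N, if the wrist force passes 120 N, or if a joint passes its speed limit or range.

### The arm

A 7-joint arm with a two-finger parallel gripper is mounted at the origin on a cart in front of the work surface, level with it; the furniture and walls round the work are solid. World frame = base frame: x ahead of the robot, y to its left, z up, the work surface at z = 0. Lengths are in m, angles in rad, forces in N, time in s.
With the tool pointing down it reaches from about 0.35 to 0.9 m from the base axis. Payload 19.9 kg.
Tool frame: the origin (TCP) lies between the finger pads; the fingertips stand 25 mm ahead of it and the grasp point (between the pads) lies 6 mm ahead of it; z points along the fingers, x is the direction in which the jaws open and shut, and the axes are right-handed (so a half turn about z gives the same grasp; the last joint's range is limited). The gripper opens to 85 mm and grips with 20 to 120 N. Pads are 22 mm wide; open, the fingers measure 114 mm over their backs; the gripper's body (76 mm by 85 mm) begins 54 mm behind the grasp point. The pads swing forward as they close: fully open they stand 13 mm farther back than shut.
Start: joints at [-1.236, 0.417, -0.01, 1.614, 0.005, 1.111, -0.053], TCP at [0.23, 0.581, 0.222] pointing down, gripper open.
Joint ranges: [-2.81, 2.81], [-0.39, 2.02], [-1.27, 1.25], [0.06, 2.57], [-1.19, 4.33], [0.19, 2], [-2.82, 2.82]. Speed limits (rad/s): [1.89, 1.89, 2.39, 2.39, 3.01, 3.01, 3.01].

### API

Orientations are given as a unit quaternion [w, x, y, z].
In Python, from plant import read_state, imaging, ticket gives the robot as it stands.
- The arm moves only by the tool arm_command, never from a script. Its argument "commands" is one flat list of numbers, 7 for each row, row after row: the finger opening in m, from 0 to 0.0854, then the shift along the tool's x, y, z in m, then the turn, a rotation vector about the tool's x, y, z in rad. A call has 1 to 8 rows; each row shifts and turns the pose as measured when the row begins, along the tool's axes as they then stand; what a row does not reach is not made up. A row lasts 1/8 s, in which the tool goes at most 62.5 mm and 10.7 degrees, less where a joint would pass 70% of its speed; a pose out of reach is approached as far as the arm can. A call with a gripper value outside its range is refused whole. The fingers move at their own pace and stop on an object; the grip force is fixed at half the most. Time passes only in rows, so rows that do not move let the fingers close. It gives the time, the measured TCP pose, the force and the opening at its end, in the units of the state.
- read_state(): the state, without advancing time (a new reading comes with each control period).
- imaging.snapshot(name): name is "side" or "top" or "wrist"; returns a dict with "img" (420x560x3 uint8, red, green, blue), "intrinsics" (3x3 intrinsics, pixels), "k1" (the pictures are not rectified: a ray, as slopes to the right and down, at radius r is drawn at 1 + k1 r^2 times it, then the intrinsics apply), "R" (3x3) and "t" (3): a world point X has camera coordinates R X + t; the wrist camera has in their place "mount" (4x4, takes a point from camera to tool coordinates, whose origin is the TCP and whose axes are the tool frame's). Camera axes: x right, y down, z forward; pixel columns grow to the right and rows downward; lengths in m; the calibration is good to about 2 mm. A picture is of the moment at which its call begins: read the wrist's pose just before it. There is no depth.
- ticket.finish_job(): hands the job in, once; it reports no verdict.
The state is a dict: "time_s": time; "joint_pos": joint angles; "joint_velocities": joint speeds; "effort": joint torques, N m; "ee_pos": TCP position; "orientation": TCP orientation; "contact_force": force on the tool from outside, world axes, zero at the start; "torque": the same for the moment, N m; "width": finger opening in m.
Only numpy, scipy, OpenCV 4.12 (cv2) and the standard library are available. Lean on these libraries where they do the work, as an engineer would, in place of code of your own. Each camera call takes 0.05 s, during which the arm holds its last target.

## Working session

There is one attempt and no reset: what is moved stays moved. The work goes in short steps, Python scripts to look and compute and a tool call to move; the robot and the scene stay as the last step left them, time stands still between calls to the robot, and variables do not carry over. Pictures are saved under pics/ and viewed, and the job is handed in when it is done.

Besides the shell and the picture viewer there is one more tool, called after ">>>" by a JSON object that holds its "method" and its "body". arm_command: Moves the arm, as the interface text tells. Its arguments: {"type":"object","properties":{"commands":{"type":"array"}},"required":["commands"]}

```bash
ls; mkdir -p pics
python3 - <<'E'
from plant import read_state, imaging
import cv2,json,numpy as np,pickle
s=read_state(); print({k:np.round(v,3).tolist() for k,v in s.items()})
for n in ["side","top","wrist"]:
    d=imaging.snapshot(n); pickle.dump(d,open(f"pics/{n}0.pkl","wb"))
    cv2.imwrite(f"pics/{n}0.png",d["img"][:,:,::-1])
    print(n,{k:np.round(v,4).tolist() for k,v in d.items() if k!="img"})
E
```

```text
pics
{'time_s': 0.0, 'joint_pos': [-1.236, 0.418, -0.01, 1.614, 0.005, 1.111, -0.053], 'joint_velocities': [-0.001, -0.001, 0.0, 0.001, -0.0, 0.0, -0.0], 'effort': [0.0, -86.443, 0.68, -43.488, 0.019, 0.008, 0.0], 'ee_pos': [0.23, 0.581, 0.222], 'orientation': [0.0, 0.827, 0.562, -0.0], 'contact_force': [-0.332, 0.771, 0.047], 'torque': [0.031, 0.04, -0.011], 'width': 0.086}
side {'intrinsics': [[425.7282, 0.0, 282.2366], [0.0, 425.7282, 206.8193], [0.0, 0.0, 1.0]], 'k1': -0.1333, 'R': [[0.7993, -0.6009, -0.0109], [-0.3277, -0.4206, -0.846], [0.5038, 0.6797, -0.5331]], 't': [-0.4412, 0.2454, 0.7791]}
top {'intrinsics': [[462.331, 0.0, 274.3185], [0.0, 462.331, 205.4025], [0.0, 0.0, 1.0]], 'k1': -0.103, 'R': [[-0.0127, -0.9998, -0.0128], [-0.9822, 0.0149, -0.1873], [0.1875, 0.0102, -0.9822]], 't': [0.021, 0.5515, 1.119]}
wrist {'intrinsics': [[312.5485, 0.0, 286.6911], [0.0, 312.5485, 215.5059], [0.0, 0.0, 1.0]], 'k1': -0.0231, 'mount': [[1.0, -0.0002, -0.0, 0.0005], [0.0002, 0.9499, 0.3125, -0.0798], [-0.0001, -0.3125, 0.9499, -0.1521], [0.0, 0.0, 0.0, 1.0]]}
```

View pics/top0.png

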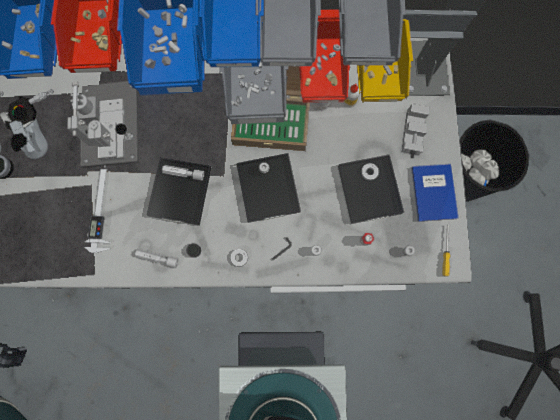

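View pics/side0.png

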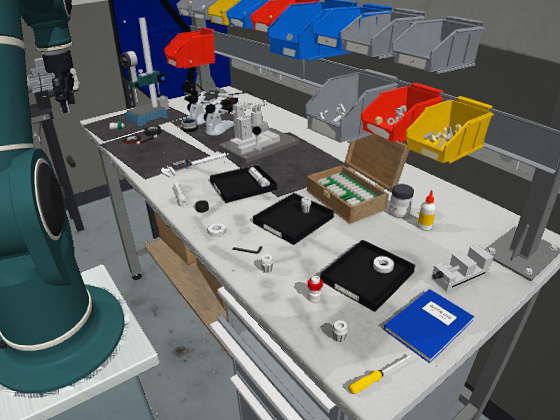

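View pics/wrist0.png

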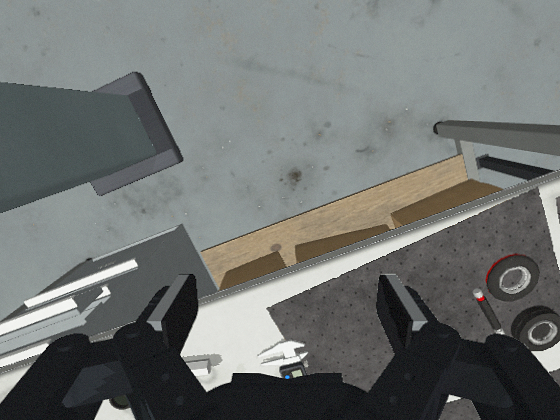

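```bash
cat > h.py <<'E'
import numpy as np,cv2
from scipy.spatial.transform import Rotation as Rn
def Rq(q): return Rn.from_quat([q[1],q[2],q[3],q[0]])
def cam(d,s=None):
    if "mount" in d:
        M=np.asarray(d["mount"]);T=np.eye(4);T[:3,:3]=Rq(s["orientation"]).as_matrix();T[:3,3]=s["ee_pos"]
        W=T@M; return W[:3,:3].T,-W[:3,:3].T@W[:3,3]
    return np.asarray(d["R"]),np.asarray(d["t"])
def pix2w(d,uv,z,s=None):
    uv=np.asarray(uv,float).reshape(-1,1,2);R,t=cam(d,s)
    n=cv2.undistortPoints(uv,np.asarray(d["intrinsics"],float),np.array([d["k1"],0,0,0.])).reshape(-1,2)
    D=np.c_[n,np.ones(len(n))]@R; C=-R.T@t
    l=(z-C[2])/D[:,2]; return C+D*l[:,None]
def w2pix(d,X,s=None):
    R,t=cam(d,s)
    return cv2.projectPoints(np.asarray(X,float).reshape(-1,3),cv2.Rodrigues(R)[0],t,np.asarray(d["intrinsics"],float),np.array([d["k1"],0,0,0.]))[0].reshape(-1,2)
E
python3 - <<'E'
import cv2,pickle
from h import *
d=pickle.load(open("pics/top0.pkl","rb"));im=d["img"][:,:,::-1]
a=im[140:290,125:275];b=im[140:290,265:465]
cv2.imwrite("pics/ta.png",cv2.resize(a,None,fx=4,fy=4,interpolation=cv2.INTER_CUBIC))
cv2.imwrite("pics/tb.png",cv2.resize(b,None,fx=4,fy=4,interpolation=cv2.INTER_CUBIC))
for n,p,z in [("plug",(155,257),.013),("blk",(192,250),.01),("ring",(238,258),.012),("c1",(316,250),.036),("red",(367,239),.03),("c2",(409,251),.036),("tp",(180,188),.02),("tc",(266,188),.02),("tr",(367,190),.02)]:
    print(n,pix2w(d,p,z).round(3))
E
```

```text
plug [[0.428 0.325 0.013]]
blk [[0.445 0.229 0.01 ]]
ring [[0.423 0.109 0.012]]
c1 [[ 0.439 -0.09   0.036]]
red [[ 0.465 -0.222  0.03 ]]
c2 [[ 0.432 -0.327  0.036]]
tp [[0.608 0.262 0.02 ]]
tc [[0.605 0.035 0.02 ]]
tr [[ 0.595 -0.23   0.02 ]]
```

View pics/ta.png

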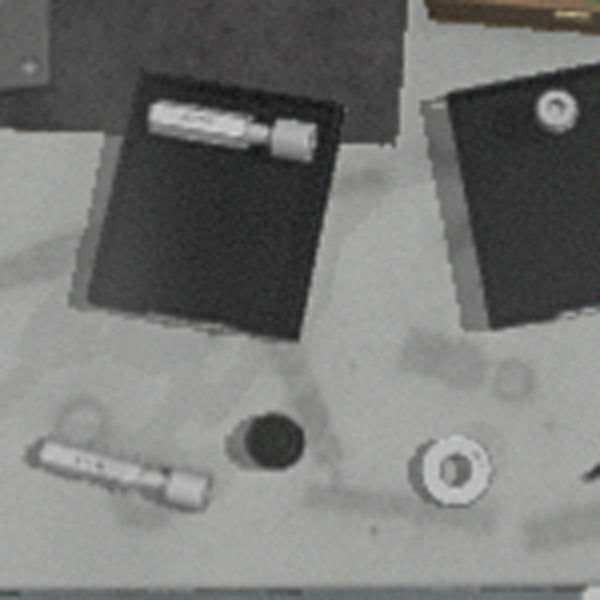

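View pics/tb.png

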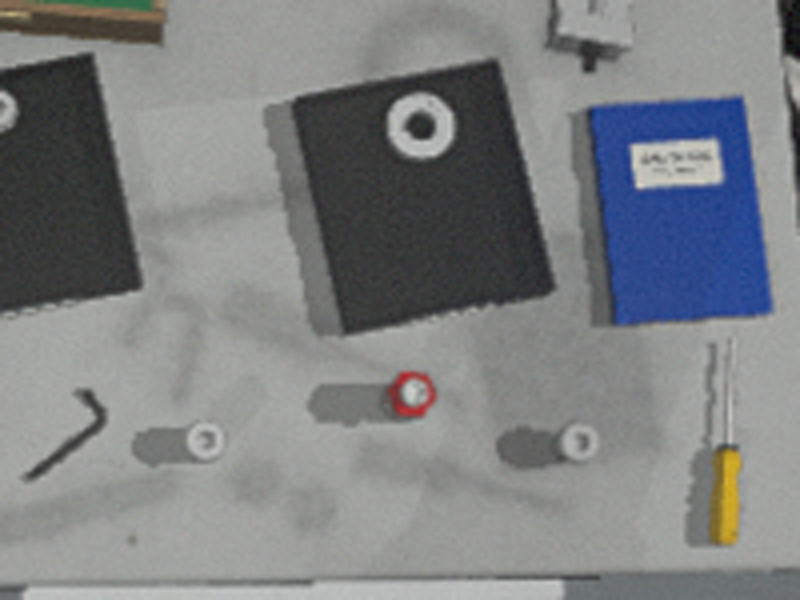

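Run:
```python
import cv2,pickle
from h import *
d=pickle.load(open("pics/top0.pkl","rb"));im=d["img"]
print("cam",(-cam(d)[0].T@cam(d)[1]).round(3))
g=im.mean(2)
# trays
m=((g<62)).astype(np.uint8); m[:150]=0;m[226:]=0;m[:,:140]=0;m[:,405:]=0
m=cv2.morphologyEx(m,cv2.MORPH_CLOSE,np.ones((15,15)));m=cv2.morphologyEx(m,cv2.MORPH_OPEN,np.ones((5,5)))
n,l,st,c=cv2.connectedComponentsWithStats(m)
for i in range(1,n):
    if st[i,4]<1500: continue
    ct=cv2.findContours((l==i).astype(np.uint8),0,2)[0][0]
    b=cv2.boxPoints(cv2.minAreaRect(ct))
    w=pix2w(d,b,.02)[:,:2]
    e=[np.linalg.norm(w[k]-w[k-1]) for k in range(4)]
    x=max([(w[k]-w[k-1]) for k in range(4)],key=np.linalg.norm); x=x*np.sign(x[0])
    print("tray",st[i],w.mean(0).round(4),np.round(e,3),"ang",np.arctan2(x[1],x[0]).round(3))
bright=((g>172)).astype(np.uint8)
cv2.imwrite("pics/br.png",bright[140:290,125:465]*255)
for nm,(u,v),r,z in [("plug",(155,257),26,.013),("tplug",(183,173),26,.017),("ring",(238,258),12,.012),("tring",(370,171),12,.016),("c1",(316,250),9,.036),("c2",(409,251),9,.036),("tc",(264,168),9,.04)]:
    q=g[v-r:v+r+1,u-r:u+r+1]; bg=np.median(q); 
    ot,mm=cv2.threshold(q.astype(np.uint8),0,255,cv2.THRESH_OTSU)
    mm=(q>max(ot,bg+25)).astype(np.uint8); k,ll,ss,_=cv2.connectedComponentsWithStats(mm)
    j=1+np.argmax(ss[1:,4]); ct=cv2.findContours((ll==j).astype(np.uint8),0,2)[0][0]+np.array([u-r,v-r])
    (cx,cy),(w,h),a=cv2.minAreaRect(ct)
    bp=cv2.boxPoints(((cx,cy),(w,h),a)); W=pix2w(d,bp,z)[:,:2]
    y=max([W[k]-W[k-1] for k in range(4)],key=np.linalg.norm); y=y*np.sign(y[1])
    print(nm,(round(cx,1),round(cy,1)),pix2w(d,(cx,cy),z)[0].round(4),"size",np.round([np.linalg.norm(W[0]-W[1]),np.linalg.norm(W[1]-W[2])],3),"ydir ang",np.arctan2(-y[0],y[1]).round(3))
```

```text
cam [3.320e-01 1.000e-03 1.203e+00]
tray [ 153  151   69   73 3530] [0.6209 0.2497] [0.165 0.201 0.17  0.198] ang -0.187
tray [ 238  154   61   67 3078] [0.6076 0.0309] [0.161 0.139 0.161 0.136] ang 0.171
tray [ 339  156   63   66 3097] [ 0.6001 -0.239 ] [0.159 0.146 0.16  0.143] ang 0.131
plug (139.1, 253.3) [0.4375 0.3674 0.013 ] size [0.007 0.017] ydir ang -0.199
tplug (182.5, 171.7) [0.6538 0.2575 0.017 ] size [0.024 0.114] ydir ang -0.188
ring (238.5, 256.5) [0.4269 0.1077 0.012 ] size [0.039 0.039] ydir ang -0.012
tring (369.8, 170.8) [ 0.6486 -0.2411  0.016 ] size [0.043 0.043] ydir ang -0.836
c1 (318.1, 248.8) [ 0.4416 -0.0957  0.036 ] size [0.006 0.017] ydir ang -1.277
c2 (409.5, 250.0) [ 0.4344 -0.3282  0.036 ] size [0.018 0.015] ydir ang -0.02
tc (263.5, 167.5) [0.655  0.0403 0.04  ] size [0.023 0.024] ydir ang 1.565
```

View pics/br.png

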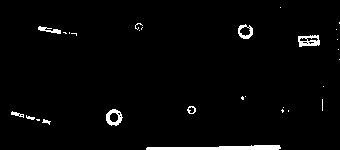

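```bash
cat >> h.py <<'E'
def Rdown(yaw):
    c,s=np.cos(yaw),np.sin(yaw); return np.array([[c,s,0],[s,-c,0],[0,0,-1.]])
def plan(pos,yaw,n,w,s=None,prof=None):
    """rows in tool axes from the present pose to pos,yaw (tool x yaw), n rows"""
    from plant import read_state
    s=s or read_state(); R0=Rq(s["orientation"]); p0=np.array(s["ee_pos"])
    if yaw is None: yaw=np.arctan2(R0.as_matrix()[1,0],R0.as_matrix()[0,0])
    rv=(R0.inv()*Rn.from_matrix(Rdown(yaw))).as_rotvec()
    out=[]
    for i in range(n):
        Ri=R0*Rn.from_rotvec(rv*i/n); d=Ri.inv().apply((np.array(pos)-p0)/n)
        out.append([w]+d.round(4).tolist()+(rv/n).round(3).tolist())
    for r in out: print(r)
    print("tot rot",rv.round(3))
def st():
    from plant import read_state
    s=read_state();M=Rq(s["orientation"]).as_matrix()
    print("t",round(s["time_s"],2),"p",np.round(s["ee_pos"],4),"yaw",round(np.arctan2(M[1,0],M[0,0]),4),"z",M[:,2].round(3),"F",np.round(s["contact_force"],1),"w",round(s["width"],4),"j",np.round(s["joint_pos"],2)); return s
def snap(n,name):
    from plant import imaging
    import pickle
    s=st();d=imaging.snapshot(n);d["s"]=s;pickle.dump(d,open(f"pics/{name}.pkl","wb"));cv2.imwrite(f"pics/{name}.png",d["img"][:,:,::-1]);return d,s
E
python3 -c "
from h import *
plan([.43,.30,.22],-.2,8,.06)"
```

```text
[0.06, -0.0234, 0.0362, 0.0003, 0.0, 0.0, 0.174]
[0.06, -0.0168, 0.0397, 0.0003, 0.0, 0.0, 0.174]
[0.06, -0.0097, 0.042, 0.0003, 0.0, 0.0, 0.174]
[0.06, -0.0023, 0.0431, 0.0002, 0.0, 0.0, 0.174]
[0.06, 0.0052, 0.0428, 0.0002, 0.0, 0.0, 0.174]
[0.06, 0.0126, 0.0412, 0.0002, 0.0, 0.0, 0.174]
[0.06, 0.0195, 0.0384, 0.0002, 0.0, 0.0, 0.174]
[0.06, 0.0259, 0.0345, 0.0002, 0.0, 0.0, 0.174]
tot rot [1.000e-03 1.000e-03 1.394e+00]
```

>>> {"method": "arm_command", "body": {"commands": [0.06,-0.023,0.036,0,0,0,0.174,0.06,-0.017,0.04,0,0,0,0.174,0.06,-0.01,0.042,0,0,0,0.174,0.06,-0.002,0.043,0,0,0,0.174,0.06,0.005,0.043,0,0,0,0.174,0.06,0.013,0.041,0,0,0,0.174,0.06,0.02,0.038,0,0,0,0.174,0.06,0.026,0.035,0,0,0,0.174]}}

```text
time_s: 1.15
ee_pos: [0.4292, 0.2899, 0.2204]
orientation: [0.001, 0.993, -0.118, -0.001]
contact_force: [0.3, 1.1, -1.0]
width: 0.0604
```

```bash
python3 -c "
from h import *
snap('wrist','w1')"
```

```text
t 1.15 p [0.4292 0.2899 0.2204] yaw -0.2368 z [-0.003 -0.002 -1.   ] F [ 0.3  1.1 -1. ] w 0.0604 j [-0.98  0.24  0.38  1.89 -0.1   1.04 -0.79]
```

View pics/w1.png

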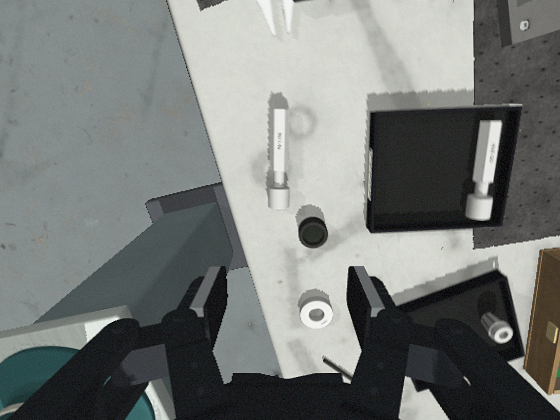

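```bash
python3 -c "
import cv2
im=cv2.imread('pics/w1.png')
cv2.imwrite('pics/w1a.png',cv2.resize(im[85:250,230:380],None,fx=3.6,fy=3.6,interpolation=cv2.INTER_CUBIC))
cv2.imwrite('pics/w1b.png',cv2.resize(im[90:245,355:535],None,fx=3.8,fy=3.8,interpolation=cv2.INTER_CUBIC))"
```

```text
(no output)
```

View pics/w1a.png

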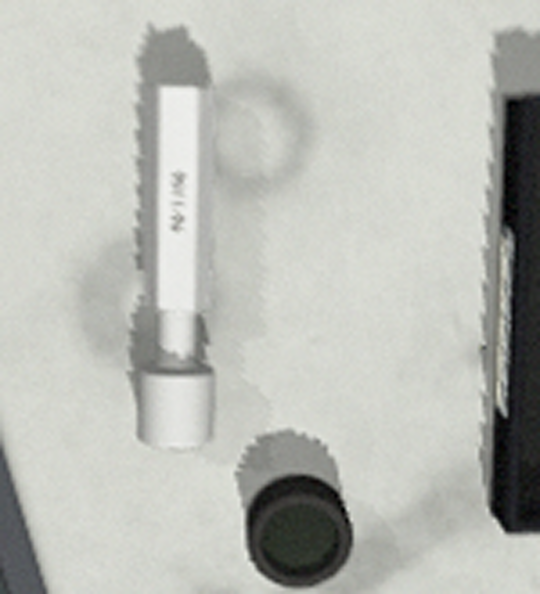

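View pics/w1b.png

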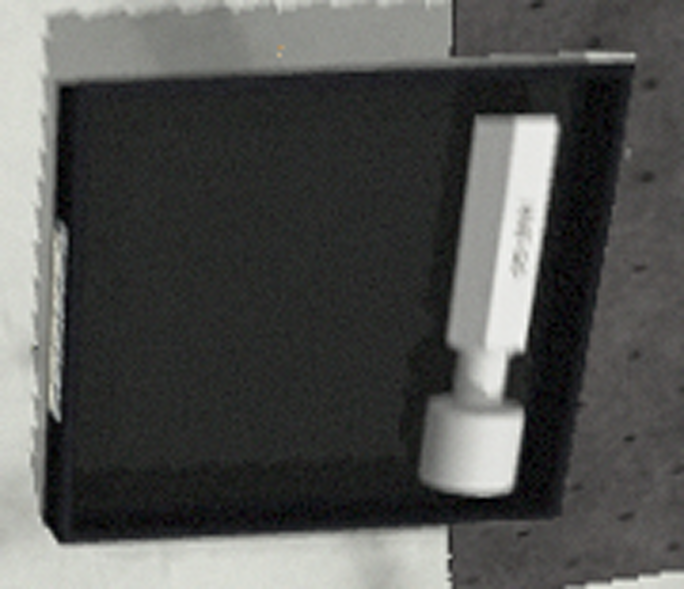

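```bash
cat > m1.py <<'E'
import pickle
from h import *
d=pickle.load(open("pics/w1.pkl","rb"));s=d["s"]
A=lambda p:np.array(p)/3.6+np.array([230,85])
B=lambda p:np.array(p)/3.8+np.array([355,90])
h=pix2w(d,[A((179,87)),A((179,306))],.0235,s)
print("handle facet line",h.round(4))
c=pix2w(d,[A((175.5,375)),A((175.5,441))],.013,s); print("plug cyl",c.round(4))
v=h[0]-c[1]; print("len",np.linalg.norm(v[:2]),"yaw",np.arctan2(-v[0],v[1]), "facet yaw",np.arctan2(-(h[0]-h[1])[0],(h[0]-h[1])[1]),"mid",(h[0]+c[1])/2)
w=pix2w(d,[B(p) for p in [(60,83),(634,60),(562,515),(62,541)]],.02,s)[:,:2]
print("tray corners",w.round(4),"c",w.mean(0).round(4),[round(np.linalg.norm(w[k]-w[k-1]),4) for k in range(4)])
for a,b in [(0,1),(3,2)]: x=w[b]-w[a];print("xang",np.arctan2(x[1],x[0]))
for a,b in [(3,0),(2,1)]: x=w[b]-w[a];print("yang",np.arctan2(-x[0],x[1]))
t=pix2w(d,[B((515,118)),B((488,347))],.0265,s);t2=pix2w(d,[B((473,405)),B((470,488))],.017,s);print(t.round(4),t2.round(4))
E
python3 m1.py
```

```text
handle facet line [[0.4419 0.3734 0.0235]
 [0.4262 0.3105 0.0235]]
plug cyl [[0.419  0.287  0.013 ]
 [0.4135 0.2651 0.013 ]]
len 0.11199487378502208 yaw -0.2563347419244802 facet yaw -0.24373678502152385 mid [0.42769895 0.31924408 0.01825   ]
tray corners [[0.5363 0.348 ]
 [0.6968 0.317 ]
 [0.6728 0.1814]
 [0.5155 0.2103]] c [0.6053 0.2642] [np.float64(0.1392), np.float64(0.1635), np.float64(0.1377), np.float64(0.16)]
xang -0.19115244924755273
xang -0.18216553847287267
yang -0.1496930698452829
yang -0.17510190505688306
[[0.6586 0.3097 0.0265]
 [0.648  0.2447 0.0265]] [[0.648  0.2237 0.017 ]
 [0.6458 0.1962 0.017 ]]
```

```bash
python3 -c "
from h import *
plan([.4297,.327,.10],-.25,4,.05)"
```

```text
[0.05, -0.0033, -0.0102, 0.0301, 0.001, 0.0, -0.001]
[0.05, -0.0033, -0.0102, 0.0301, 0.001, 0.0, -0.001]
[0.05, -0.0033, -0.0102, 0.0301, 0.001, 0.0, -0.001]
[0.05, -0.0033, -0.0101, 0.0301, 0.001, 0.0, -0.001]
tot rot [ 0.003  0.001 -0.002]
```

>>> {"method": "arm_command", "body": {"commands": [0.05,-0.0033,-0.0102,0.03,0.003,0.001,-0.002,0.05,-0.0033,-0.0102,0.03,0,0,0,0.05,-0.0033,-0.0102,0.03,0,0,0,0.05,-0.0033,-0.0102,0.03,0,0,0,0.05,0,0,0,0,0,0]}}

```text
time_s: 1.82
ee_pos: [0.4304, 0.3273, 0.0975]
orientation: [-0.0, 0.992, -0.126, 0.0]
contact_force: [-0.1, -1.1, 0.4]
width: 0.05
```

```bash
python3 -c "
from h import *
snap('wrist','w2');plan([.4297,.327,.033],-.25,4,.045)"
```

```text
t 1.82 p [0.4304 0.3273 0.0975] yaw -0.252 z [ 0.001  0.    -1.   ] F [-0.1 -1.1  0.4] w 0.05 j [-0.98  0.44  0.33  1.94 -0.2   0.79 -0.79]
[0.045, -0.0004, 0.0002, 0.0165, -0.0, -0.0, -0.001]
[0.045, -0.0004, 0.0002, 0.0165, -0.0, -0.0, -0.001]
[0.045, -0.0004, 0.0002, 0.0165, -0.0, -0.0, -0.001]
[0.045, -0.0004, 0.0002, 0.0165, -0.0, -0.0, -0.001]
tot rot [-0.002 -0.002 -0.003]
```

View pics/w2.png

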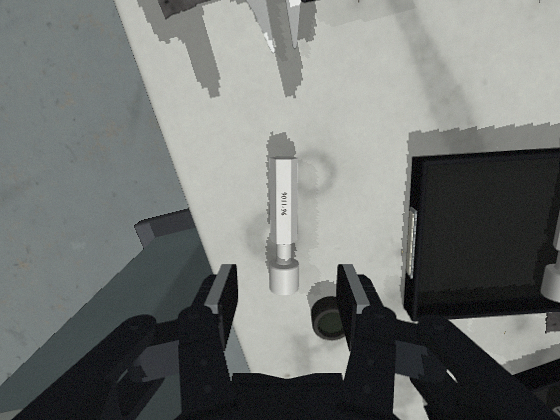

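>>> {"method": "arm_command", "body": {"commands": [0.045,0,0,0.022,0,0,0,0.045,0,0,0.018,0,0,0,0.045,0,0,0.012,0,0,0,0.045,0,0,0.008,0,0,0,0.045,0,0,0.003,0,0,0]}}

```text
time_s: 2.5
ee_pos: [0.434, 0.3279, 0.0383]
orientation: [-0.003, 0.992, -0.126, 0.003]
contact_force: [-0.3, -0.6, 0.1]
width: 0.0452
```

```bash
python3 -c "
from h import *
st();plan([.4297,.327,.031],-.25,1,.045);snap('side','s2')"; python3 -c "
import cv2
im=cv2.imread('pics/s2.png')
cv2.imwrite('pics/s2a.png',cv2.resize(im[120:270,110:310],None,fx=3.6,fy=3.6,interpolation=cv2.INTER_CUBIC))"
```

```text
t 2.5 p [0.434  0.3279 0.0383] yaw -0.2534 z [ 0.007  0.005 -1.   ] F [-0.3 -0.6  0.1] w 0.0452 j [-0.94  0.54  0.3   1.96 -0.24  0.67 -0.75]
[0.045, -0.004, 0.002, 0.0072, -0.007, -0.005, -0.003]
tot rot [-0.007 -0.005 -0.003]
t 2.5 p [0.434  0.3279 0.0383] yaw -0.2534 z [ 0.007  0.005 -1.   ] F [-0.3 -0.6  0.1] w 0.0452 j [-0.94  0.54  0.3   1.96 -0.24  0.67 -0.75]
```

View pics/s2a.png

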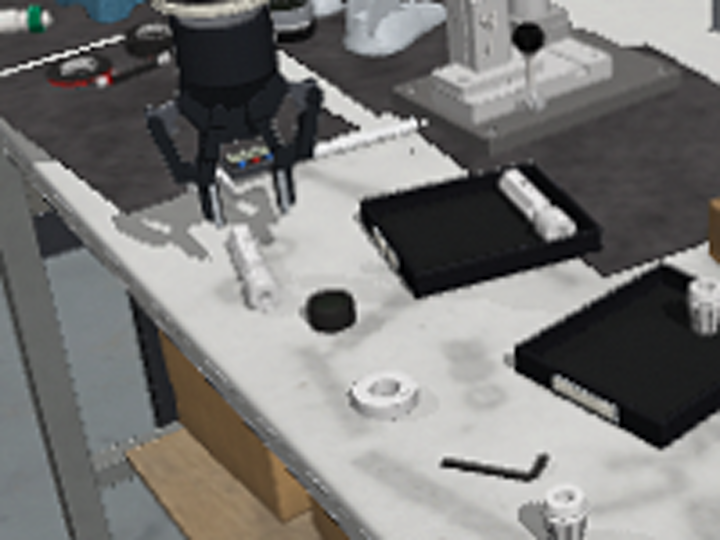

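```bash
python3 -c "
from h import *
import pickle
d=pickle.load(open('pics/s2.pkl','rb'))
X=[[.4419,.3734,.0235],[.4135,.2651,.013],[.434,.328,.0383],[.434,.328,.013],[.434-.022,.328+.006,.013],[.434+.022,.328-.006,.013]]
print(((w2pix(d,X)-[110,120])*3.6).round(0))"
```

```text
[[238. 219.]
 [266. 296.]
 [250. 227.]
 [255. 255.]
 [226. 261.]
 [283. 250.]]
```

```bash
python3 -c "
import cv2
im=cv2.imread('pics/s2.png')
cv2.imwrite('pics/s2b.png',cv2.resize(im[150:210,145:215],None,fx=9,fy=9,interpolation=cv2.INTER_NEAREST))"
```

```text
(no output)
```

View pics/s2b.png

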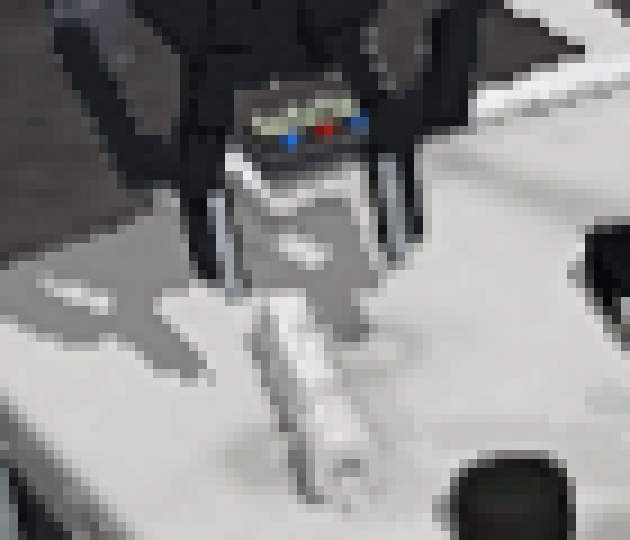

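```bash
python3 -c "
from h import *
snap('side','s3');snap('wrist','w3')
import cv2
im=cv2.imread('pics/s3.png')
cv2.imwrite('pics/s3b.png',cv2.resize(im[150:210,145:215],None,fx=9,fy=9,interpolation=cv2.INTER_NEAREST))"
```

```text
t 2.55 p [0.434  0.3279 0.0381] yaw -0.2534 z [ 0.007  0.005 -1.   ] F [-0.6 -0.1 -1. ] w 0.045 j [-0.94  0.54  0.3   1.96 -0.25  0.67 -0.75]
t 2.6 p [0.434  0.3279 0.0384] yaw -0.2534 z [ 0.007  0.005 -1.   ] F [-0.6  0.1  0.9] w 0.0451 j [-0.94  0.54  0.3   1.96 -0.24  0.67 -0.75]
```

View pics/s3b.png

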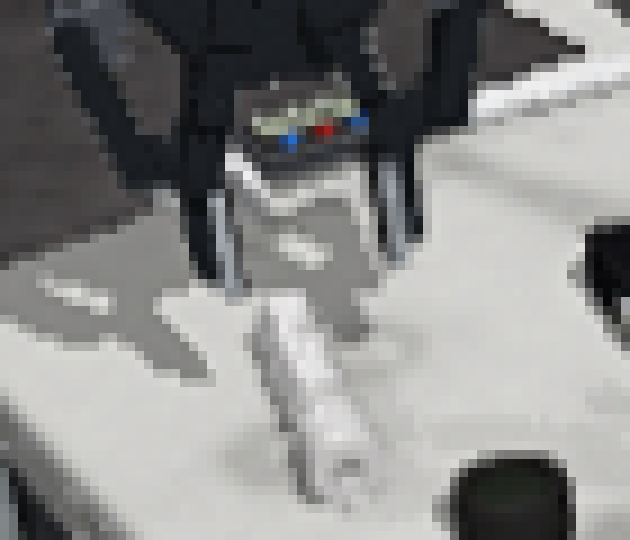

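View pics/w3.png

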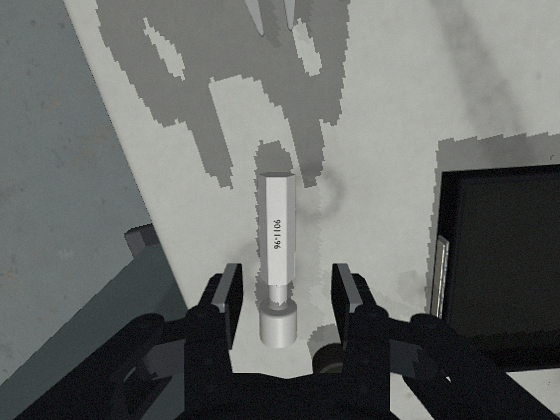

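```bash
python3 -c "
from h import *
import pickle
for n,a,b in [('w3',(277,173),(278,346)),('w2',(286,158),(285,292))]:
  d=pickle.load(open(f'pics/{n}.pkl','rb'));s=d['s']
  x=pix2w(d,[a],.0235,s)[0];y=pix2w(d,[b],.010,s)[0]
  print(n,x.round(4),y.round(4),np.linalg.norm((x-y)[:2]))
d=pickle.load(open('pics/s3.pkl','rb'))
for z in [.02,.03,.04,.05]:
  print(z,w2pix(d,[[.434-.0213-.003,.328+.006-.011,z],[.434+.0213-.003,.328-.006-.011,z]]).round(1))
d=pickle.load(open('pics/w3.pkl','rb'));s=d['s'];M=Rq(s['orientation']).as_matrix()
for tz in [.025,.01,0,-.01]:
  X=[M@np.array([e*.0225,f,tz])+s['ee_pos'] for e in (-1,1) for f in (-.011,.011)]
  print(tz,w2pix(d,X,s).round(0).tolist())
"
```

```text
w3 [0.4419 0.3773 0.0235] [0.4097 0.2565 0.01  ] 0.12505252672500156
w2 [0.4428 0.3756 0.0235] [0.4123 0.2609 0.01  ] 0.1186387661697286
0.02 [[173.4 192.1]
 [188.8 189.1]]
0.03 [[172.9 189.1]
 [188.4 186.1]]
0.04 [[172.4 186. ]
 [187.9 183. ]]
0.05 [[171.9 182.8]
 [187.5 179.9]]
0.025 [[249.0, 233.0], [250.0, 266.0], [323.0, 233.0], [322.0, 266.0]]
0.01 [[246.0, 243.0], [248.0, 278.0], [326.0, 243.0], [325.0, 278.0]]
0 [[244.0, 251.0], [245.0, 287.0], [328.0, 250.0], [327.0, 287.0]]
-0.01 [[241.0, 259.0], [243.0, 297.0], [331.0, 259.0], [329.0, 297.0]]
```

```bash
python3 -c "
import cv2
im=cv2.imread('pics/w3.png')
cv2.imwrite('pics/w3b.png',cv2.resize(im[240:380,180:390],None,fx=3.7,fy=3.7,interpolation=cv2.INTER_CUBIC))"
```

```text
(no output)
```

View pics/w3b.png

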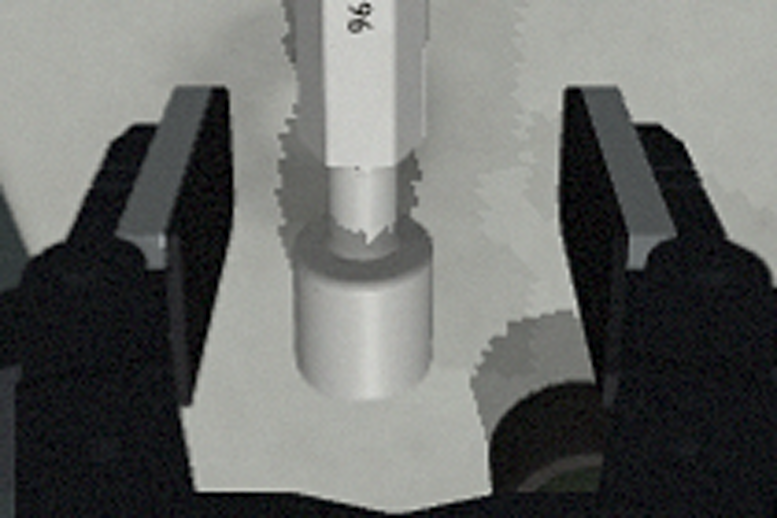

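>>> {"method": "arm_command", "body": {"commands": [0.045,-0.004,0.002,0.005,-0.007,-0.005,0,0.045,0,0,0.007,0,0,0,0.045,0,0,0.004,0,0,0,0.045,0,0,0,0,0,0]}}

```text
time_s: 3.15
ee_pos: [0.4295, 0.3274, 0.0219]
orientation: [-0.0, 0.992, -0.126, 0.0]
contact_force: [-0.3, -1.0, -0.6]
width: 0.0452
```

```bash
python3 -c "
from h import *
snap('side','s4');snap('wrist','w4');plan([.4297,.327,.01],-.25,1,.045)
import cv2
im=cv2.imread('pics/s4.png')
cv2.imwrite('pics/s4b.png',cv2.resize(im[150:210,145:215],None,fx=9,fy=9,interpolation=cv2.INTER_NEAREST))"
```

```text
t 3.15 p [0.4295 0.3274 0.0219] yaw -0.253 z [ 0.  0. -1.] F [-0.3 -1.  -0.6] w 0.0452 j [-0.94  0.57  0.29  1.97 -0.26  0.64 -0.74]
t 3.2 p [0.4296 0.3274 0.0221] yaw -0.253 z [ 0.  0. -1.] F [-0.2 -0.1 -0.2] w 0.0447 j [-0.94  0.57  0.29  1.97 -0.26  0.64 -0.74]
[0.045, 0.0002, 0.0004, 0.0123, -0.001, -0.0, -0.003]
tot rot [-0.001 -0.    -0.003]
```

View pics/s4b.png

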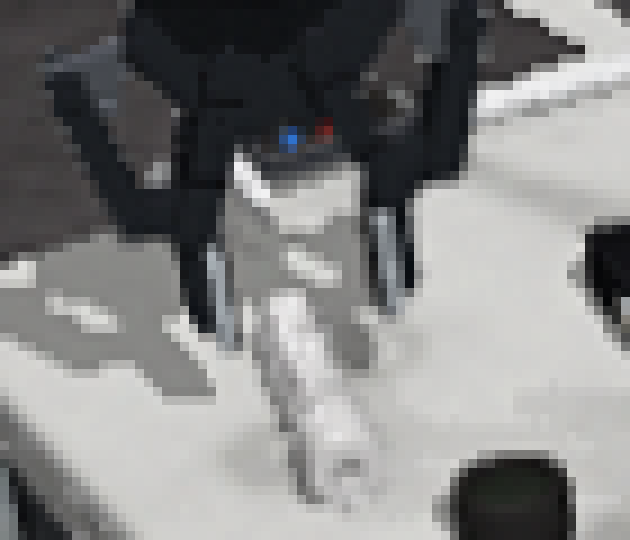

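View pics/w4.png

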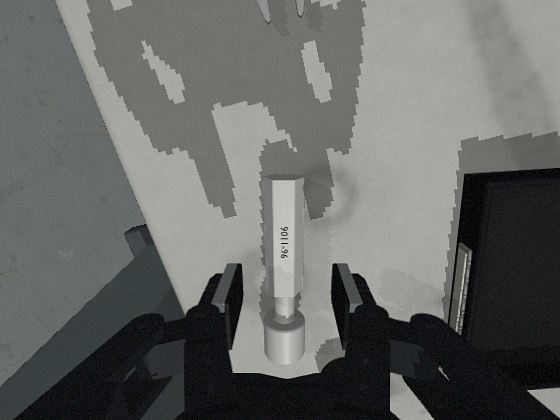

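>>> {"method": "arm_command", "body": {"commands": [0.045,0,0,0.008,0,0,0,0.045,0,0,0.007,0,0,0,0.045,0,0,0.004,0,0,0,0.045,0,0,0,0,0,0]}}

```text
time_s: 3.75
ee_pos: [0.4297, 0.3274, 0.0018]
orientation: [-0.0, 0.992, -0.126, 0.0]
contact_force: [-0.4, 0.7, 0.7]
width: 0.0452
```

```bash
python3 -c "
from h import *
snap('side','s5');snap('wrist','w5');plan([.4297,.327,-.005],-.25,1,.045)
import cv2
im=cv2.imread('pics/s5.png')
a=cv2.resize(im[150:210,145:215],None,fx=6,fy=6,interpolation=cv2.INTER_NEAREST)
b=cv2.resize(cv2.imread('pics/w5.png')[200:380,180:380],(400,360))
cv2.imwrite('pics/s5b.png',np.hstack([a,b]))"
```

```text
t 3.75 p [0.4297 0.3274 0.0018] yaw -0.2532 z [ 0.001  0.    -1.   ] F [-0.4  0.7  0.7] w 0.0452 j [-0.92  0.6   0.27  1.97 -0.27  0.6  -0.73]
t 3.8 p [0.4297 0.3274 0.002 ] yaw -0.2532 z [ 0.001  0.001 -1.   ] F [ 0.7 -0.7 -0.1] w 0.0447 j [-0.92  0.6   0.27  1.97 -0.27  0.6  -0.73]
[0.045, -0.0, 0.0006, 0.0072, -0.001, -0.001, -0.003]
tot rot [-0.001 -0.001 -0.003]
```

View pics/s5b.png

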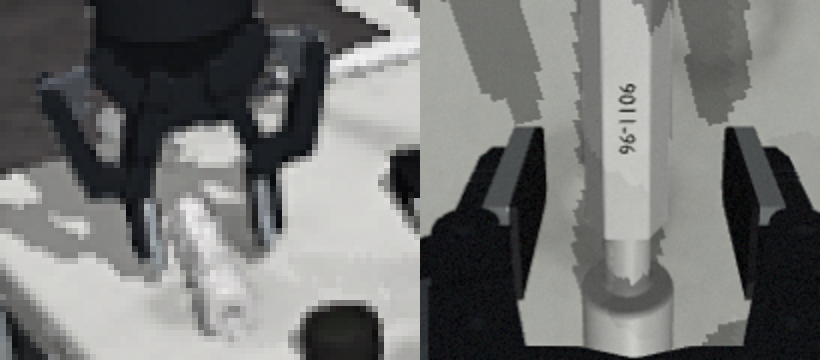

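>>> {"method": "arm_command", "body": {"commands": [0.045,0,0,0.005,0,0,0,0.045,0,0,0.003,0,0,0,0.045,0,0,0,0,0,0]}}

```text
time_s: 4.22
ee_pos: [0.43, 0.3277, -0.0061]
orientation: [-0.001, 0.992, -0.126, 0.001]
contact_force: [-0.3, 0.3, -0.4]
width: 0.0452
```

```bash
python3 -c "
from h import *
snap('side','s6');snap('wrist','w6')
import cv2
im=cv2.imread('pics/s6.png')
a=cv2.resize(im[150:210,145:215],None,fx=6,fy=6,interpolation=cv2.INTER_NEAREST)
b=cv2.resize(cv2.imread('pics/w6.png')[200:380,180:380],(400,360))
cv2.imwrite('pics/s6b.png',np.hstack([a,b]))"
```

```text
t 4.22 p [ 0.43    0.3277 -0.0061] yaw -0.2531 z [ 0.001  0.001 -1.   ] F [-0.3  0.3 -0.4] w 0.0452 j [-0.92  0.61  0.26  1.97 -0.28  0.59 -0.72]
t 4.28 p [ 0.43    0.3277 -0.006 ] yaw -0.2531 z [ 0.001  0.001 -1.   ] F [-0.1  0.4 -0.1] w 0.045 j [-0.92  0.61  0.26  1.97 -0.28  0.59 -0.72]
```

View pics/s6b.png

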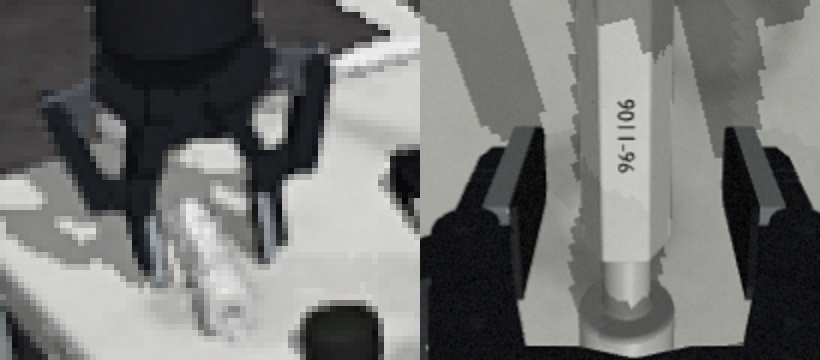

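>>> {"method": "arm_command", "body": {"commands": [0.0,0,0,0,0,0,0,0.0,0,0,0,0,0,0,0.0,0,0,0,0,0,0,0.0,0,0,0,0,0,0]}}

```text
time_s: 4.82
ee_pos: [0.4301, 0.3279, -0.0055]
orientation: [-0.001, 0.992, -0.126, 0.001]
contact_force: [0.1, 0.3, -0.2]
width: 0.0192
```

```bash
python3 -c "
from h import *
snap('wrist','w7')
import cv2
b=cv2.resize(cv2.imread('pics/w7.png')[150:400,120:440],None,fx=2,fy=2)
cv2.imwrite('pics/w7b.png',b)"
```

```text
t 4.83 p [ 0.4301  0.3279 -0.0055] yaw -0.2531 z [ 0.002  0.002 -1.   ] F [ 0.1  0.3 -0.2] w 0.0192 j [-0.92  0.61  0.26  1.97 -0.28  0.59 -0.72]
```

View pics/w7b.png

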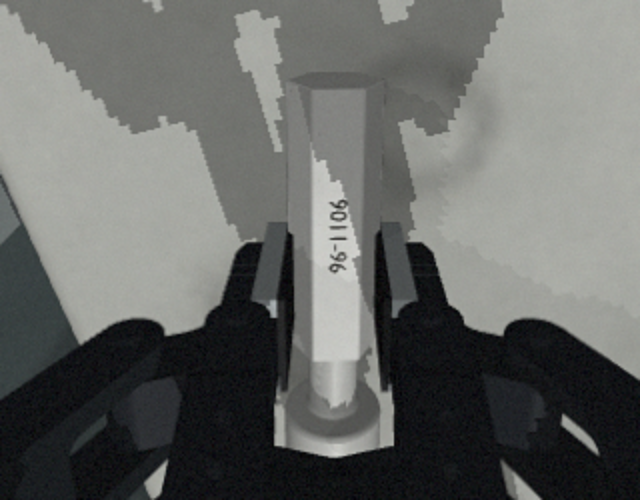

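>>> {"method": "arm_command", "body": {"commands": [0.0,0,0,0,0,0,0,0.0,0,0,0,0,0,0]}}

```text
time_s: 5.12
ee_pos: [0.4301, 0.3279, -0.0055]
orientation: [-0.001, 0.992, -0.126, 0.001]
contact_force: [-1.4, -0.0, 0.5]
width: 0.0196
```

>>> {"method": "arm_command", "body": {"commands": [0.0,0,0,-0.01,0,0,0,0.0,0,0,-0.02,0,0,0,0.0,0,0,-0.03,0,0,0,0.0,0,0,-0.03,0,0,0,0.0,0,0,0,0,0,0]}}

```text
time_s: 5.75
ee_pos: [0.4298, 0.3273, 0.0887]
orientation: [-0.001, 0.992, -0.126, 0.001]
contact_force: [0.4, -0.3, -3.1]
width: 0.0198
```

```bash
python3 -c "
from h import *
snap('wrist','w8');snap('side','s8')
import cv2
b=np.vstack([cv2.imread('pics/w8.png')[150:400,100:460],cv2.resize(cv2.imread('pics/s8.png')[90:215,120:300],(360,250))])
cv2.imwrite('pics/w8b.png',b)
plan([.5813,.2733,.09],-.175,4,0)"
```

```text
t 5.75 p [0.4298 0.3273 0.0887] yaw -0.2534 z [ 0.001  0.001 -1.   ] F [ 0.4 -0.3 -3.1] w 0.0198 j [-0.97  0.46  0.33  1.95 -0.21  0.77 -0.78]
t 5.8 p [0.4292 0.3269 0.0874] yaw -0.2534 z [ 0. -0. -1.] F [ 0.1 -0.2 -3. ] w 0.0193 j [-0.97  0.46  0.33  1.95 -0.21  0.77 -0.78]
[0, 0.0403, 0.0033, -0.0009, 0.0, 0.0, -0.02]
[0, 0.0402, 0.0041, -0.0009, 0.0, 0.0, -0.02]
[0, 0.0401, 0.0049, -0.0009, 0.0, 0.0, -0.02]
[0, 0.04, 0.0057, -0.0009, 0.0, 0.0, -0.02]
tot rot [ 0.001  0.001 -0.078]
```

View pics/w8b.png

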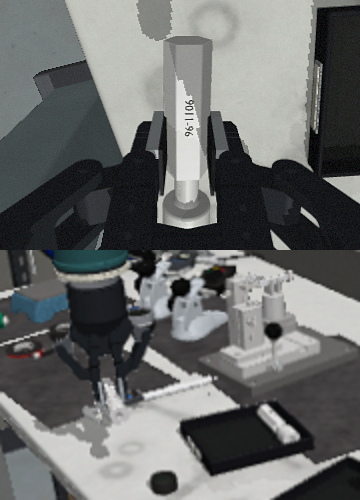

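>>> {"method": "arm_command", "body": {"commands": [0.0,0.04,0.003,-0.001,0,0,-0.02,0.0,0.04,0.004,-0.001,0,0,-0.02,0.0,0.04,0.005,-0.001,0,0,-0.02,0.0,0.04,0.006,-0.001,0,0,-0.02,0.0,0,0,0,0,0,0]}}

```text
time_s: 6.48
ee_pos: [0.5819, 0.271, 0.0829]
orientation: [0.003, 0.996, -0.084, -0.005]
contact_force: [-0.5, -0.6, -2.9]
width: 0.0192
```

```bash
python3 -c "
from h import *
snap('wrist','w9');snap('top','t9')
plan([.5813,.2733,.03],-.175,3,0)"
```

```text
t 6.47 p [0.5819 0.271  0.0829] yaw -0.1683 z [-0.01  -0.006 -1.   ] F [-0.5 -0.6 -2.9] w 0.0192 j [-0.71  0.62  0.31  1.67 -0.23  0.89 -0.47]
t 6.53 p [0.5802 0.2721 0.0826] yaw -0.167 z [-0.011 -0.006 -1.   ] F [-1.  -0.  -3.2] w 0.0195 j [-0.71  0.62  0.31  1.68 -0.23  0.89 -0.47]
[0, 0.0009, -0.0003, 0.0176, 0.002, 0.003, 0.003]
[0, 0.0008, -0.0003, 0.0176, 0.002, 0.003, 0.003]
[0, 0.0007, -0.0002, 0.0176, 0.002, 0.003, 0.003]
tot rot [0.007 0.01  0.009]
```

View pics/w9.png

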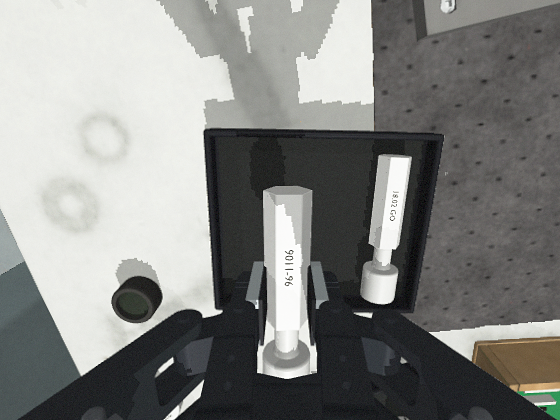

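```bash
python3 -c "
import cv2
im=cv2.imread('pics/w9.png')
cv2.imwrite('pics/w9a.png',cv2.resize(im[115:325,190:460],None,fx=2.9,fy=2.9,interpolation=cv2.INTER_CUBIC))"
```

```text
(no output)
```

View pics/w9a.png

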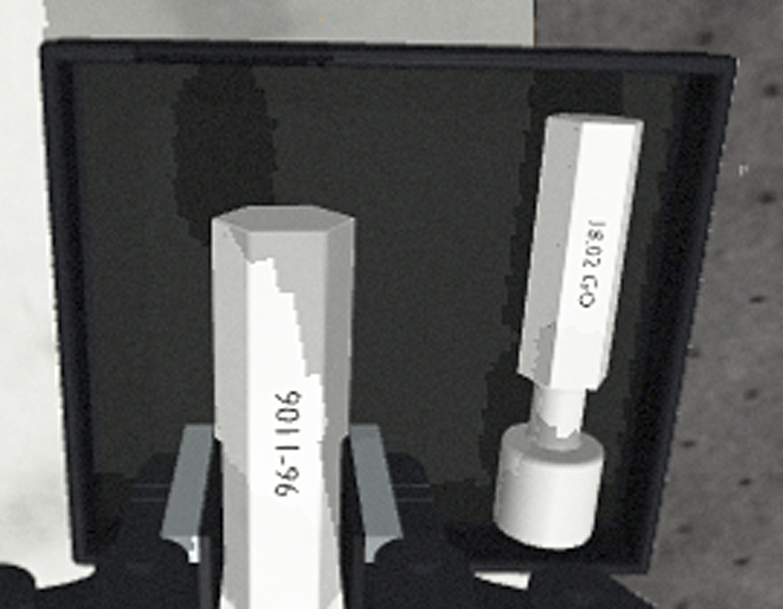

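```bash
python3 -c "
import cv2,numpy as np
a=[cv2.resize(cv2.imread(f'pics/{n}.png')[150:390,220:350],None,fx=2.4,fy=2.4,interpolation=cv2.INTER_CUBIC) for n in('w8','w9')]
cv2.imwrite('pics/c89.png',np.hstack(a))"
```

```text
(no output)
```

View pics/c89.png

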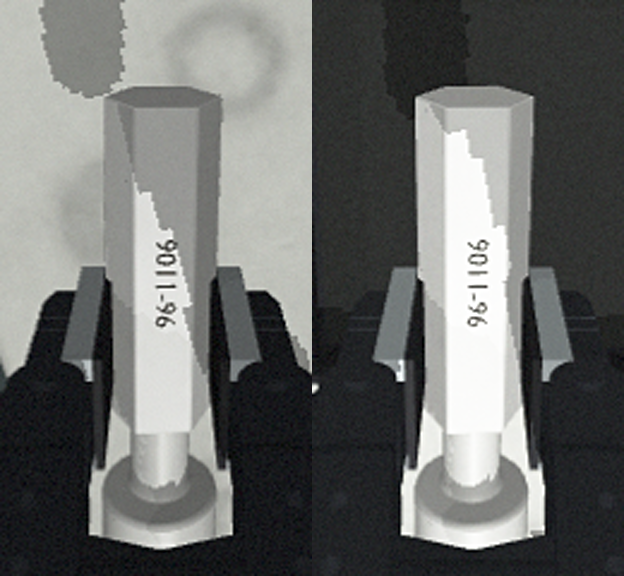

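```bash
cat > m2.py <<'E'
import pickle
from h import *
d=pickle.load(open("pics/w9.pkl","rb"));s=d["s"]
B=lambda p:np.array(p)/2.9+np.array([190,115])
w=pix2w(d,[B(p) for p in [(42,43),(737,58),(645,572),(77,564)]],.02,s)[:,:2]
print("tray corners",w.round(4),"c",w.mean(0).round(4),[round(np.linalg.norm(w[k]-w[k-1]),4) for k in range(4)])
for a,b in [(0,1),(3,2)]: x=w[b]-w[a];print("xang",np.arctan2(x[1],x[0]))
for a,b in [(3,0),(2,1)]: x=w[b]-w[a];print("yang",np.arctan2(-x[0],x[1]))
t=pix2w(d,[B((612,123)),B((579,388))],.0275,s);print(t.round(4),np.arctan2(-(t[0]-t[1])[0],(t[0]-t[1])[1]))
t2=pix2w(d,[B((552,455)),B((548,540))],.018,s);print(t2.round(4))
E
python3 m2.py
```

```text
tray corners [[0.5395 0.3487]
 [0.6967 0.3189]
 [0.67   0.1819]
 [0.5139 0.2105]] c [0.605 0.265] [np.float64(0.1405), np.float64(0.16), np.float64(0.1395), np.float64(0.1587)]
xang -0.18750737032683093
xang -0.1813227544399948
yang -0.18311570254533246
yang -0.1921881726579585
[[0.6648 0.3101 0.0275]
 [0.6532 0.2454 0.0275]] -0.17808465369378706
[[0.6474 0.222  0.018 ]
 [0.6444 0.1955 0.018 ]]
```

>>> {"method": "arm_command", "body": {"commands": [0.0,0.001,-0.003,0.03,0.007,0.01,0.018,0.0,0,0,0.022,0,0,0,0.0,0,0,0.012,0,0,0,0.0,0,0,0.006,0,0,0,0.0,0,0,0,0,0,0]}}

```text
time_s: 7.2
ee_pos: [0.5761, 0.279, 0.0096]
orientation: [-0.0, 0.996, -0.09, -0.002]
contact_force: [0.1, 0.5, -2.2]
width: 0.0192
```

```bash
python3 -c "
from h import *
st()
plan([.5814,.275,.004],-.185,1,0)"
```

```text
t 7.2 p [0.5761 0.279  0.0096] yaw -0.1801 z [-0.003  0.001 -1.   ] F [ 0.1  0.5 -2.2] w 0.0192 j [-0.7   0.72  0.28  1.71 -0.27  0.75 -0.47]
[0, 0.006, 0.0029, 0.0056, -0.0, 0.003, 0.005]
tot rot [-0.     0.003  0.005]
```

>>> {"method": "arm_command", "body": {"commands": [0.0,0.006,0.003,0,0,0.003,0.005,0.0,0,0,0.004,0,0,0,0.0,0,0,0.003,0,0,0,0.0,0,0,0.002,0,0,0,0.0,0,0,0,0,0,0]}}

```text
time_s: 7.82
ee_pos: [0.5828, 0.2749, 0.0016]
orientation: [-0.001, 0.996, -0.093, 0.001]
contact_force: [-0.9, 0.4, -3.5]
width: 0.0195
```

>>> {"method": "arm_command", "body": {"commands": [0.0,0,0,0.0015,0,0,0,0.0,0,0,0.001,0,0,0]}}

```text
time_s: 8.07
ee_pos: [0.5828, 0.275, -0.0009]
orientation: [-0.001, 0.996, -0.093, 0.001]
contact_force: [0.1, -0.0, -3.1]
width: 0.019
```

>>> {"method": "arm_command", "body": {"commands": [0.0,0,0,0.001,0,0,0]}}

```text
time_s: 8.2
ee_pos: [0.5829, 0.2751, -0.0017]
orientation: [-0.001, 0.996, -0.093, 0.001]
contact_force: [-4.8, -1.6, 13.4]
width: 0.0196
```

>>> {"method": "arm_command", "body": {"commands": [0.0,0,0,0.001,0,0,0]}}

```text
time_s: 8.32
ee_pos: [0.583, 0.2752, -0.0018]
orientation: [-0.001, 0.996, -0.093, 0.001]
contact_force: [-9.8, -3.7, 22.7]
width: 0.0189
```

>>> {"method": "arm_command", "body": {"commands": [0.028,0,0,-0.0005,0,0,0,0.036,0,0,0,0,0,0,0.036,0,0,0,0,0,0]}}

```text
time_s: 8.7
ee_pos: [0.5834, 0.2754, -0.0008]
orientation: [-0.001, 0.996, -0.093, 0.001]
contact_force: [0.2, -0.9, -0.4]
width: 0.0362
```

```bash
python3 -c "
from h import *
snap('wrist','w10')"
```

```text
t 8.7 p [ 0.5834  0.2754 -0.0008] yaw -0.1856 z [ 0.003  0.002 -1.   ] F [ 0.2 -0.9 -0.4] w 0.0362 j [-0.69  0.74  0.28  1.7  -0.28  0.74 -0.46]
```

View pics/w10.png

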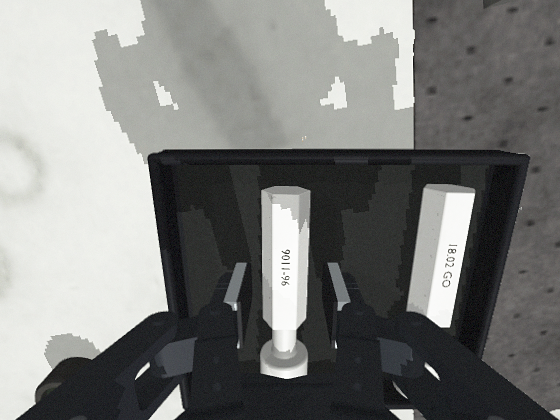

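>>> {"method": "arm_command", "body": {"commands": [0.036,0,0,-0.02,0,0,0,0.036,0,0,-0.05,0,0,0,0.04,0,0,-0.06,0,0,0,0.06,0,0,-0.04,0,0,0]}}

```text
time_s: 9.25
ee_pos: [0.5818, 0.274, 0.1753]
orientation: [-0.0, 0.996, -0.093, 0.0]
contact_force: [0.2, 0.4, -0.1]
width: 0.0571
```

```bash
python3 -c "
from h import *
snap('wrist','w11')
plan([.43,.10,.15],.14,5,0.06)"
```

```text
t 9.25 p [0.5818 0.274  0.1753] yaw -0.1863 z [ 0.  0. -1.] F [ 0.2  0.4 -0.1] w 0.0571 j [-0.74  0.51  0.35  1.62 -0.2   1.04 -0.52]
[0.06, -0.0238, 0.0401, 0.0058, -0.001, -0.001, -0.065]
[0.06, -0.0263, 0.0384, 0.0059, -0.001, -0.001, -0.065]
[0.06, -0.0288, 0.0366, 0.0059, -0.001, -0.001, -0.065]
[0.06, -0.0311, 0.0347, 0.006, -0.001, -0.001, -0.065]
[0.06, -0.0333, 0.0326, 0.006, -0.001, -0.001, -0.065]
tot rot [-0.003 -0.005 -0.326]
```

View pics/w11.png

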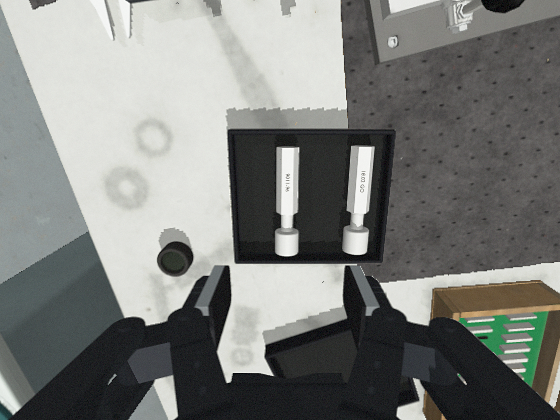

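>>> {"method": "arm_command", "body": {"commands": [0.06,-0.024,0.04,0.006,-0.003,-0.005,-0.065,0.06,-0.026,0.038,0.006,0,0,-0.065,0.06,-0.029,0.037,0.006,0,0,-0.065,0.06,-0.031,0.035,0.006,0,0,-0.065,0.06,-0.033,0.033,0.006,0,0,-0.065,0.06,0,0,0,0,0,0]}}

```text
time_s: 10.05
ee_pos: [0.4272, 0.094, 0.1555]
orientation: [-0.003, 0.997, 0.074, 0.005]
contact_force: [0.9, 1.4, 0.5]
width: 0.0601
```

```bash
python3 -c "
from h import *
snap('wrist','w12')"
```

```text
t 10.05 p [0.4272 0.094  0.1555] yaw 0.1485 z [ 0.009  0.007 -1.   ] F [0.9 1.4 0.5] w 0.0601 j [-0.61  0.17  0.35  2.14 -0.08  0.83 -0.05]
```

View pics/w12.png

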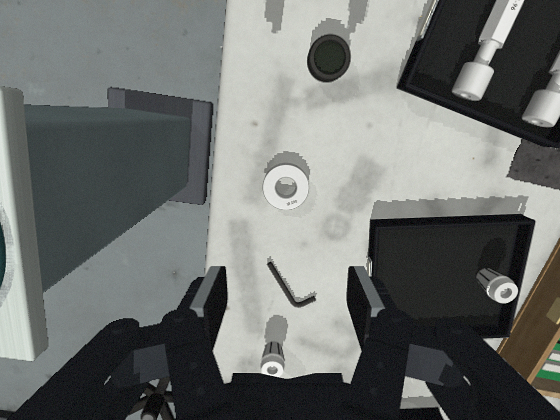

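```bash
cat >> h.py <<'E'
def ring_fit(d,s,uv,r,z,thr=None):
    """ellipse fit of bright face's outer outline near uv; returns world centre, diameters"""
    u,v=map(int,uv); g=d["img"].mean(2)[v-r:v+r+1,u-r:u+r+1].astype(np.uint8)
    t=thr or cv2.threshold(g,0,255,cv2.THRESH_OTSU)[0]
    n,l,ss,_=cv2.connectedComponentsWithStats((g>t).astype(np.uint8)); j=1+np.argmax(ss[1:,4])
    m=(l==j).astype(np.uint8); ct=max(cv2.findContours(m,0,1)[0],key=len)
    e=cv2.fitEllipse(cv2.convexHull(ct)); c=np.array(e[0])+[u-r,v-r]
    sc=np.linalg.norm(pix2w(d,c+[[1,0]],z,s)-pix2w(d,[c],z,s))
    return c,pix2w(d,c,z,s)[0],np.array(e[1])*sc*1000,t
E
python3 - <<'E'
from h import *
import pickle
d=pickle.load(open("pics/w12.pkl","rb"));s=d["s"]
for t in (225,235,240): print(ring_fit(d,s,(286,187),34,.012,t))
g=d["img"].mean(2); print(g[187,250:325].astype(int))
print("collet1 (272,369)",pix2w(d,(272,369),.036,s), "tray collet top",pix2w(d,(506,292),.040,s))
w=pix2w(d,[(369,219),(534,214),(511,338)],.02,s)[:,:2];print(w.round(4),np.linalg.norm(w[1]-w[0]),np.linalg.norm(w[2]-w[1]))
plan([.4272,.108,.07],.14,3,0.06)
E
```

```text
(array([283.46684456, 197.95406342]), array([0.425769  , 0.09592602, 0.012     ]), array([20.35875784, 34.01393582]), 225)Traceback (most recent call last):
  File "<stdin>", line 4, in <module>
  File "h.py", line 45, in ring_fit
    e=cv2.fitEllipse(cv2.convexHull(ct)); c=np.array(e[0])+[u-r,v-r]
cv2.error: OpenCV(4.12.0) /io/opencv/modules/imgproc/src/shapedescr.cpp:361: error: (-201:Incorrect size of input array) There should be at least 5 points to fit the ellipse in function 'fitEllipseNoDirect'
```

Run:
```python
from h import *
import pickle
d=pickle.load(open("pics/w12.pkl","rb"));s=d["s"]
g=cv2.GaussianBlur(d["img"],(3,3),0).mean(2)
print(g[187,255:320].astype(int)); print(g[150:225,278].astype(int))
cv2.imwrite("pics/w12a.png",cv2.resize(d["img"][140:230,240:340,::-1],None,fx=6,fy=6,interpolation=cv2.INTER_CUBIC))
print("collet1 (272,369)",pix2w(d,(272,369),.036,s), "tray collet top",pix2w(d,(506,292),.040,s))
w=pix2w(d,[(369,219),(534,214),(511,338)],.02,s)[:,:2];print(w.round(4),np.linalg.norm(w[1]-w[0]),np.linalg.norm(w[2]-w[1]))
```

```text
[177 177 177 177 175 173 164 165 195 220 224 223 223 223 223 223 223 224
 219 186 137 117 122 125 126 125 126 126 125 125 126 125 125 128 134 137
 137 137 138 132 118 132 183 219 224 223 223 223 223 223 223 223 217 199
 186 189 195 196 196 195 197 203 205 204 203]
[191 194 182 152 135 133 133 134 134 134 134 133 133 126 113 128 179 218
 225 224 224 224 222 222 223 223 223 222 215 192 158 132 124 124 125 127
 126 125 125 124 122 116 110 111 130 164 200 220 224 223 223 224 225 225
 225 225 226 218 200 192 195 197 200 201 200 201 202 202 202 203 202 203
 204 203 203]
collet1 (272,369) [[ 0.44031188 -0.09049378  0.036     ]] tray collet top [[0.65897759 0.03959172 0.04      ]]
[[ 0.5111  0.0892]
 [ 0.6731  0.118 ]
 [ 0.7056 -0.027 ]] 0.16455927912032675 0.14860670675579782
```

View pics/w12a.png

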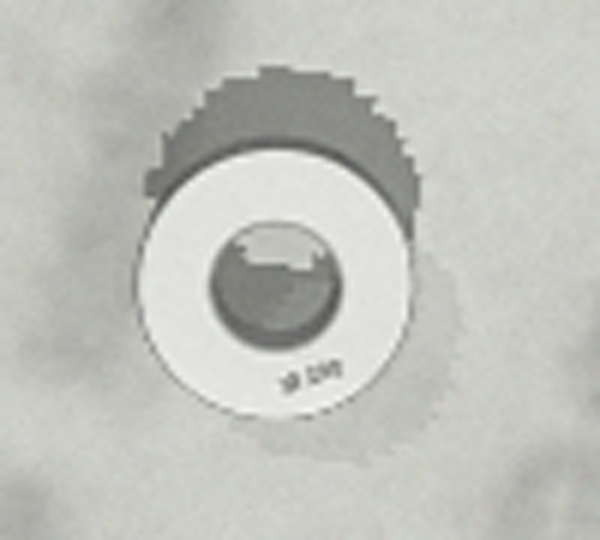

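Run:
```python
from h import *
import pickle
d=pickle.load(open("pics/w12.pkl","rb"));s=d["s"]
p=pix2w(d,[(285.6,187.1),(262.8,187),(308.3,187)],.012,s);print(p.round(4),np.linalg.norm(p[1]-p[2]))
plan(list(p[0][:2])+[.06],.14,3,0.065)
```

```text
[[0.4262 0.1069 0.012 ]
 [0.4044 0.1038 0.012 ]
 [0.448  0.1102 0.012 ]] 0.04399446637239643
[0.065, -0.0005, -0.0038, 0.032, -0.002, -0.004, 0.003]
[0.065, -0.0004, -0.0038, 0.032, -0.002, -0.004, 0.003]
[0.065, -0.0003, -0.0039, 0.032, -0.002, -0.004, 0.003]
tot rot [-0.006 -0.011  0.009]
```

>>> {"method": "arm_command", "body": {"commands": [0.062,-0.001,-0.006,0.032,-0.006,-0.011,0.009,0.062,0,-0.003,0.03,0,0,0,0.062,0,-0.002,0.03,0,0,0,0.062,0,0,0.03,0,0,0,0.062,0,0,0.02,0,0,0,0.062,0,0,0,0,0,0]}}

```text
time_s: 10.85
ee_pos: [0.4331, 0.1124, 0.0135]
orientation: [-0.002, 0.998, 0.07, 0.004]
contact_force: [-0.6, 0.3, 0.6]
width: 0.0624
```

Run:
```python
from h import *
snap('wrist','w13')
plan([.4262,.1069,.0],.14,1,0.062)
```

```text
t 10.85 p [0.4331 0.1124 0.0135] yaw 0.141 z [ 0.008  0.004 -1.   ] F [-0.6  0.3  0.6] w 0.0624 j [-0.55  0.46  0.26  2.2  -0.24  0.5   0.04]
[0.062, -0.0082, 0.0046, 0.0142, -0.003, -0.01, 0.001]
tot rot [-0.003 -0.01   0.001]
```

View pics/w13.png

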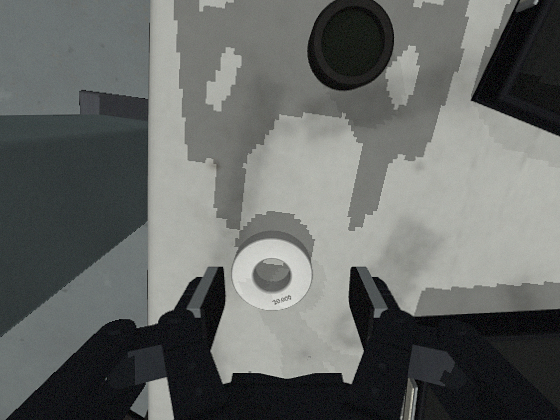

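>>> {"method": "arm_command", "body": {"commands": [0.062,-0.008,0.005,0.003,-0.003,-0.01,0,0.062,0,0,0.008,0,0,0,0.062,0,0,0.004,0,0,0,0.062,0,0,0,0,0,0]}}

```text
time_s: 11.4
ee_pos: [0.4274, 0.107, 0.0004]
orientation: [-0.001, 0.998, 0.071, 0.001]
contact_force: [-0.3, -1.2, -0.5]
width: 0.0619
```

Run:
```python
from h import *
d,s=snap('wrist','w14')
snap('side','s14')
a=cv2.resize(cv2.imread('pics/s14.png')[170:240,180:260],None,fx=5,fy=5,interpolation=cv2.INTER_NEAREST)
b=cv2.resize(cv2.imread('pics/w14.png')[210:385,180:380],(400,350))
cv2.imwrite('pics/s14b.png',np.hstack([a,b]))
plan([.4262,.1069,-.009],.14,1,0.062)
```

```text
t 11.4 p [4.274e-01 1.070e-01 4.000e-04] yaw 0.1412 z [ 0.003  0.001 -1.   ] F [-0.3 -1.2 -0.5] w 0.0619 j [-0.53  0.48  0.25  2.21 -0.26  0.47  0.06]
t 11.45 p [0.4275 0.107  0.0005] yaw 0.1412 z [ 0.003  0.001 -1.   ] F [-0.1 -0.3  0.1] w 0.062 j [-0.53  0.48  0.25  2.21 -0.26  0.47  0.06]
[0.062, -0.0014, -0.0001, 0.0096, -0.001, -0.003, 0.001]
tot rot [-0.001 -0.003  0.001]
```

View pics/s14b.png

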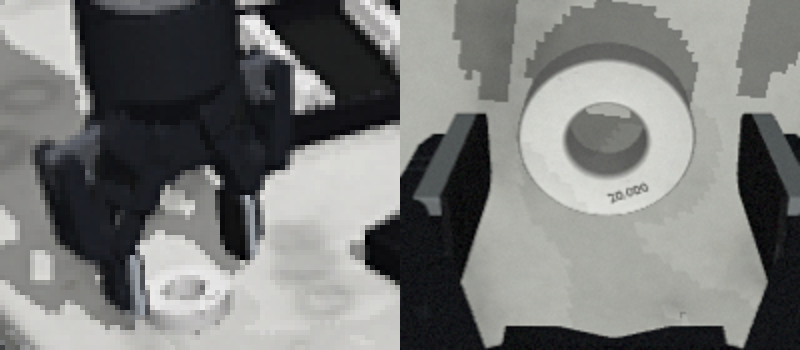

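>>> {"method": "arm_command", "body": {"commands": [0.056,-0.001,0,0.006,-0.001,-0.003,0,0.052,0,0,0.003,0,0,0,0.052,0,0,0,0,0,0]}}

```text
time_s: 11.88
ee_pos: [0.4266, 0.107, -0.009]
orientation: [0.0, 0.998, 0.071, 0.0]
contact_force: [0.1, 0.3, 0.4]
width: 0.0517
```

Run:
```python
from h import *
d,s=snap('wrist','w15')
snap('side','s15')
a=cv2.resize(cv2.imread('pics/s15.png')[170:240,180:260],None,fx=5,fy=5,interpolation=cv2.INTER_NEAREST)
b=cv2.resize(cv2.imread('pics/w15.png')[210:385,180:380],(400,350))
cv2.imwrite('pics/s15b.png',np.hstack([a,b]))
```

```text
t 11.88 p [ 0.4266  0.107  -0.009 ] yaw 0.1414 z [ 0. -0. -1.] F [0.1 0.3 0.4] w 0.0517 j [-0.52  0.5   0.24  2.21 -0.26  0.45  0.07]
t 11.93 p [ 0.4267  0.107  -0.0088] yaw 0.1413 z [ 0.  0. -1.] F [ 0.2 -0.2  0.5] w 0.0521 j [-0.52  0.5   0.24  2.21 -0.26  0.45  0.07]
```

View pics/s15b.png

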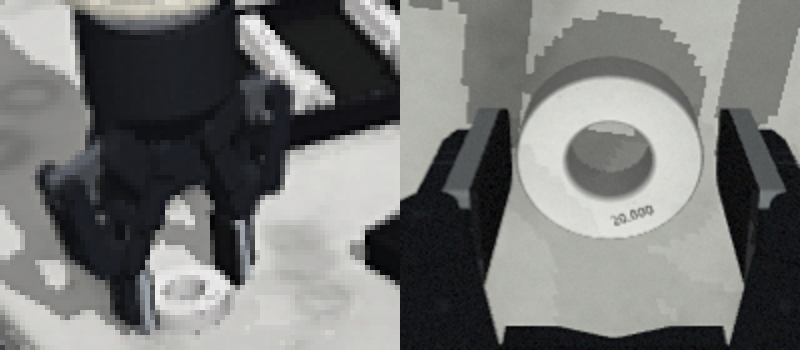

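>>> {"method": "arm_command", "body": {"commands": [0.05,0,0,0.001,0,0,0,0.0,0,0,0,0,0,0,0.0,0,0,0,0,0,0,0.0,0,0,0,0,0,0,0.0,0,0,0,0,0,0]}}

```text
time_s: 12.6
ee_pos: [0.4269, 0.1071, -0.0092]
orientation: [-0.0, 0.998, 0.071, 0.0]
contact_force: [-0.5, -0.3, -1.5]
width: 0.0415
```

>>> {"method": "arm_command", "body": {"commands": [0.0,0,0,-0.01,0,0,0,0.0,0,0,-0.02,0,0,0,0.0,0,0,-0.04,0,0,0,0.0,0,0,-0.04,0,0,0,0.0,0,0,0,0,0,0]}}

```text
time_s: 13.22
ee_pos: [0.4265, 0.1066, 0.106]
orientation: [-0.0, 0.998, 0.07, 0.0]
contact_force: [-0.4, 0.0, -2.0]
width: 0.0414
```

Run:
```python
from h import *
d,s=snap('wrist','w16')
snap('side','s16')
a=cv2.resize(cv2.imread('pics/s16.png')[130:240,170:280],None,fx=3.5,fy=3.5,interpolation=cv2.INTER_NEAREST)
b=cv2.resize(cv2.imread('pics/w16.png')[210:385,180:380],(440,385))
cv2.imwrite('pics/s16b.png',np.hstack([a,b]))
```

```text
t 13.22 p [0.4265 0.1066 0.106 ] yaw 0.1404 z [ 0.  0. -1.] F [-0.4  0.  -2. ] w 0.0414 j [-0.62  0.27  0.35  2.17 -0.14  0.72 -0.04]
t 13.28 p [0.4258 0.1064 0.1047] yaw 0.1406 z [-0.001 -0.    -1.   ] F [ 0.6  0.  -2. ] w 0.0413 j [-0.62  0.27  0.35  2.17 -0.14  0.72 -0.04]
```

View pics/s16b.png

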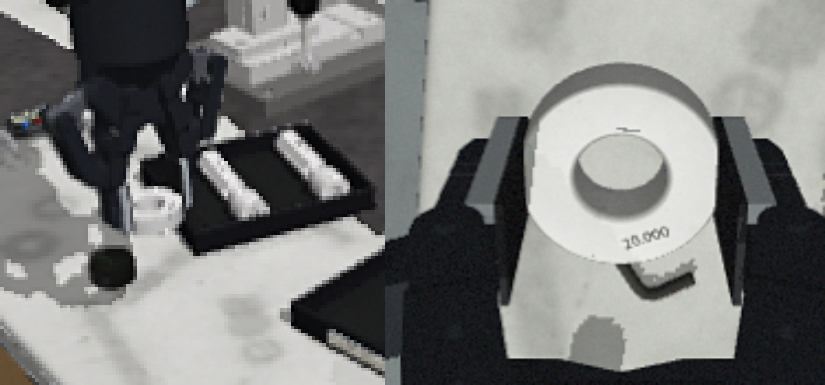

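Run:
```python
from h import *
plan([.57,-.235,.11],.14,8,0)
```

```text
[0, 0.0119, 0.0448, -0.0008, 0.0, 0.0, 0.0]
[0, 0.0119, 0.0448, -0.0008, 0.0, 0.0, 0.0]
[0, 0.0119, 0.0448, -0.0008, 0.0, 0.0, 0.0]
[0, 0.0119, 0.0448, -0.0008, 0.0, 0.0, 0.0]
[0, 0.012, 0.0448, -0.0008, 0.0, 0.0, 0.0]
[0, 0.012, 0.0448, -0.0008, 0.0, 0.0, 0.0]
[0, 0.012, 0.0448, -0.0008, 0.0, 0.0, 0.0]
[0, 0.012, 0.0448, -0.0008, 0.0, 0.0, 0.0]
tot rot [0.001 0.003 0.001]
```

>>> {"method": "arm_command", "body": {"commands": [0.0,0.012,0.045,-0.001,0,0,0,0.0,0.012,0.045,-0.001,0,0,0,0.0,0.012,0.045,-0.001,0,0,0,0.0,0.012,0.045,-0.001,0,0,0,0.0,0.012,0.045,-0.001,0,0,0,0.0,0.012,0.045,-0.001,0,0,0,0.0,0.012,0.045,-0.001,0,0,0,0.0,0.012,0.04,-0.001,0,0,0]}}

```text
time_s: 14.32
ee_pos: [0.5693, -0.2384, 0.1002]
orientation: [-0.001, 0.997, 0.074, -0.01]
contact_force: [0.4, 1.4, -1.4]
width: 0.0416
```

>>> {"method": "arm_command", "body": {"commands": [0.0,0,0,0,0,0,0]}}

```text
time_s: 14.45
ee_pos: [0.5686, -0.2416, 0.0983]
orientation: [-0.0, 0.997, 0.072, -0.011]
contact_force: [-0.5, -0.1, -1.1]
width: 0.0418
```

Run:
```python
from h import *
d,s=snap('wrist','w17')
```

```text
t 14.45 p [ 0.5686 -0.2416  0.0983] yaw 0.1442 z [-0.021 -0.001 -1.   ] F [-0.5 -0.1 -1.1] w 0.0418 j [ 0.04  0.59  0.42  1.73 -0.28  0.91  0.72]
```

View pics/w17.png

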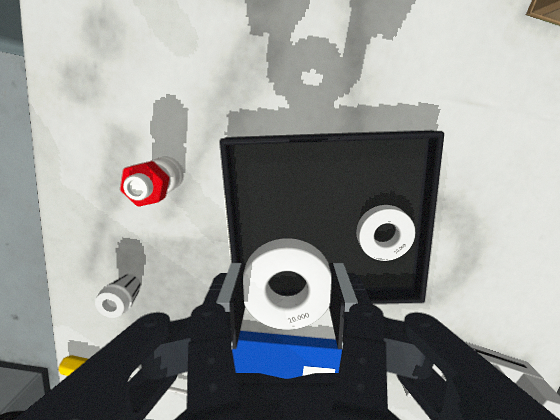

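```bash
cat > m3.py <<'E'
import pickle
from h import *
d=pickle.load(open("pics/w17.pkl","rb"));s=d["s"]
w=pix2w(d,[(221,140),(443,132),(423,302),(229,262)],.02,s)[:,:2]
print(w.round(4),[round(np.linalg.norm(w[k]-w[k-1]),4) for k in range(4)])
x=w[1]-w[0];print("xang",np.arctan2(x[1],x[0]))
for a,b in [(3,0),(2,1)]: y=w[b]-w[a];print("yang",np.arctan2(-y[0],y[1]))
c=(w[0]+w[2])/2; print("centre",c, "tring",pix2w(d,(386,231),.016,s))
E
python3 m3.py
```

```text
[[ 0.5115 -0.1872]
 [ 0.6679 -0.1584]
 [ 0.6925 -0.2961]
 [ 0.5258 -0.2838]] [np.float64(0.0976), np.float64(0.159), np.float64(0.1399), np.float64(0.1672)]
xang 0.18214205338289913
yang 0.14650315371193742
yang 0.17683591163410883
centre [ 0.60201223 -0.24167235] tring [[ 0.64724701 -0.23926777  0.016     ]]
```

Run:
```python
from h import *
plan([.5725,-.2467,.02],.172,4,0)
```

```text
[0, 0.0012, 0.0019, 0.0195, -0.001, 0.005, -0.007]
[0, 0.0011, 0.0019, 0.0195, -0.001, 0.005, -0.007]
[0, 0.001, 0.0019, 0.0195, -0.001, 0.005, -0.007]
[0, 0.0009, 0.0019, 0.0195, -0.001, 0.005, -0.007]
tot rot [-0.004  0.022 -0.026]
```

>>> {"method": "arm_command", "body": {"commands": [0.0,0.003,0.005,0.015,-0.004,0.022,-0.026,0.0,0.001,0.003,0.025,0,0,0,0.0,0,0,0.022,0,0,0,0.0,0,0,0.01,0,0,0,0.0,0,0,0,0,0,0]}}

```text
time_s: 15.12
ee_pos: [0.5706, -0.2415, 0.0199]
orientation: [-0.002, 0.996, 0.088, -0.002]
contact_force: [0.4, 0.3, -1.1]
width: 0.0412
```

Run:
```python
from h import *
st()
plan([.5725,-.2467,.005],.172,1,0)
```

```text
t 15.12 p [ 0.5706 -0.2415  0.0199] yaw 0.1763 z [-0.005  0.004 -1.   ] F [ 0.4  0.3 -1.1] w 0.0412 j [ 0.09  0.69  0.36  1.76 -0.33  0.76  0.79]
[0, 0.001, 0.0055, 0.0148, -0.005, 0.005, 0.004]
tot rot [-0.005  0.005  0.004]
```

>>> {"method": "arm_command", "body": {"commands": [0.0,0.001,0.005,0.004,-0.005,0.005,0.004,0.0,0,0,0.009,0,0,0,0.0,0,0,0.005,0,0,0,0.0,0,0,0.002,0,0,0,0.0,0,0,0,0,0,0]}}

```text
time_s: 15.75
ee_pos: [0.5735, -0.2466, 0.0001]
orientation: [0.0, 0.996, 0.086, 0.001]
contact_force: [0.6, 0.6, -0.6]
width: 0.0414
```

Run:
```python
from h import *
snap("wrist","w18")
plan([.5725,-.2467,-.005],.172,1,0)
```

```text
t 15.75 p [ 5.735e-01 -2.466e-01  1.000e-04] yaw 0.1723 z [ 0.003 -0.001 -1.   ] F [ 0.6  0.6 -0.6] w 0.0414 j [ 0.1   0.72  0.34  1.76 -0.35  0.72  0.8 ]
[0, -0.0011, -0.0001, 0.0052, 0.001, -0.003, 0.0]
tot rot [ 0.001 -0.003  0.   ]
```

View pics/w18.png

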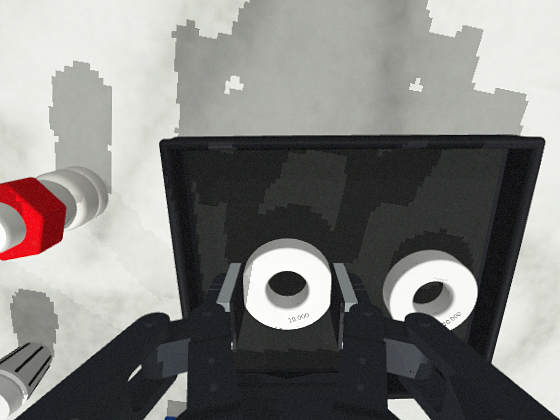

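>>> {"method": "arm_command", "body": {"commands": [0.0,-0.001,0,0.003,0.001,-0.003,0,0.0,0,0,0.001,0,0,0,0.0,0,0,0.001,0,0,0]}}

```text
time_s: 16.18
ee_pos: [0.5728, -0.2468, -0.0047]
orientation: [0.0, 0.996, 0.086, 0.0]
contact_force: [0.7, 0.8, -0.6]
width: 0.0416
```

>>> {"method": "arm_command", "body": {"commands": [0.0,0,0,0.001,0,0,0]}}

```text
time_s: 16.3
ee_pos: [0.5728, -0.2468, -0.0053]
orientation: [0.0, 0.996, 0.086, 0.0]
contact_force: [-7.5, 4.6, 21.5]
width: 0.0413
```

>>> {"method": "arm_command", "body": {"commands": [0.0,0,0,0.0005,0,0,0]}}

```text
time_s: 16.42
ee_pos: [0.5728, -0.2468, -0.0052]
orientation: [-0.0, 0.996, 0.086, 0.0]
contact_force: [-4.7, 2.4, 11.3]
width: 0.0416
```

Down on the floor at the predicted height. Release and lift.

>>> {"method": "arm_command", "body": {"commands": [0.047,0,0,0,0,0,0,0.052,0,0,0,0,0,0,0.052,0,0,0,0,0,0,0.052,0,0,-0.02,0,0,0,0.052,0,0,-0.05,0,0,0,0.052,0,0,-0.06,0,0,0,0.052,0,0,-0.03,0,0,0,0.052,0,0,0,0,0,0]}}

```text
time_s: 17.42
ee_pos: [0.5728, -0.2475, 0.1654]
orientation: [0.001, 0.996, 0.086, 0.002]
contact_force: [0.1, -0.7, -0.6]
width: 0.0521
```

Run:
```python
from h import *
snap("wrist","w19")
```

```text
t 17.43 p [ 0.5728 -0.2475  0.1654] yaw 0.1714 z [ 0.003 -0.001 -1.   ] F [ 0.1 -0.7 -0.6] w 0.0521 j [ 0.03  0.5   0.44  1.69 -0.24  1.01  0.73]
```

View pics/w19.png

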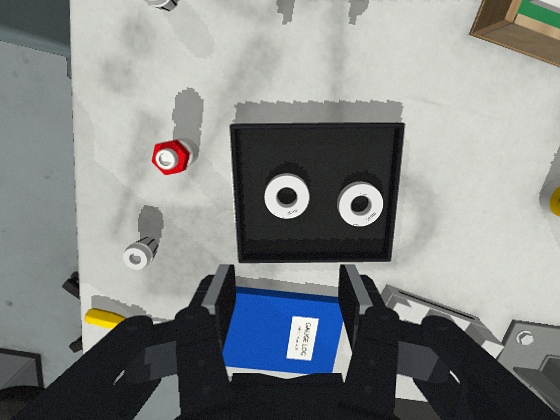

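Run:
```python
from h import *
import pickle
d=pickle.load(open("pics/w19.pkl","rb"));s=d["s"]
p=pix2w(d,(138,257),.036,s)[0];print(p)
plan([p[0],p[1],.12],.17,4,.05)
```

```text
[ 0.43748939 -0.32735468  0.036     ]
[0.05, -0.0367, 0.0139, 0.011, 0.0, -0.0, 0.0]
[0.05, -0.0367, 0.014, 0.011, 0.0, -0.0, 0.0]
[0.05, -0.0367, 0.014, 0.011, 0.0, -0.0, 0.0]
[0.05, -0.0366, 0.014, 0.011, 0.0, -0.0, 0.0]
tot rot [ 0.001 -0.002  0.001]
```

>>> {"method": "arm_command", "body": {"commands": [0.05,-0.037,0.014,0.01,0,0,0,0.05,-0.037,0.014,0.01,0,0,0,0.05,-0.037,0.014,0.01,0,0,0,0.05,-0.037,0.014,0.01,0,0,0,0.05,0,0,0,0,0,0]}}

```text
time_s: 18.1
ee_pos: [0.4301, -0.3284, 0.1206]
orientation: [-0.001, 0.996, 0.086, -0.001]
contact_force: [0.4, -0.4, 1.0]
width: 0.0499
```

Run:
```python
from h import *
d,s=snap("wrist","w20")
cv2.imwrite("pics/w20a.png",np.hstack([cv2.resize(d["img"][:,:,::-1],None,fx=.75,fy=.75),cv2.resize(d["img"][150:290,215:335,::-1],(270,315),interpolation=cv2.INTER_CUBIC)]))
cv2.imwrite("pics/w20b.png",cv2.resize(d["img"][150:290,215:355,::-1],None,fx=4,fy=4,interpolation=cv2.INTER_CUBIC))
```

```text
t 18.1 p [ 0.4301 -0.3284  0.1206] yaw 0.1718 z [-0.002  0.002 -1.   ] F [ 0.4 -0.4  1. ] w 0.0499 j [ 0.22  0.43  0.46  1.92 -0.25  0.85  0.99]
```

View pics/w20.png

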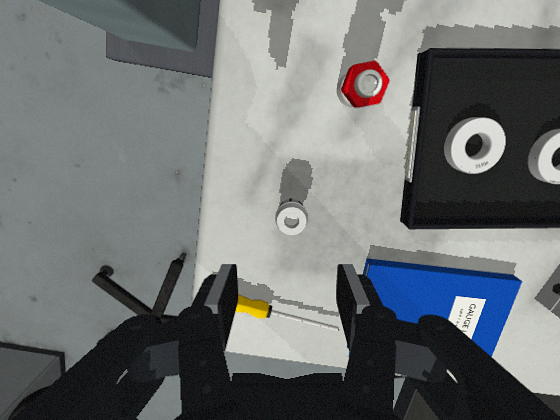

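View pics/w20b.png

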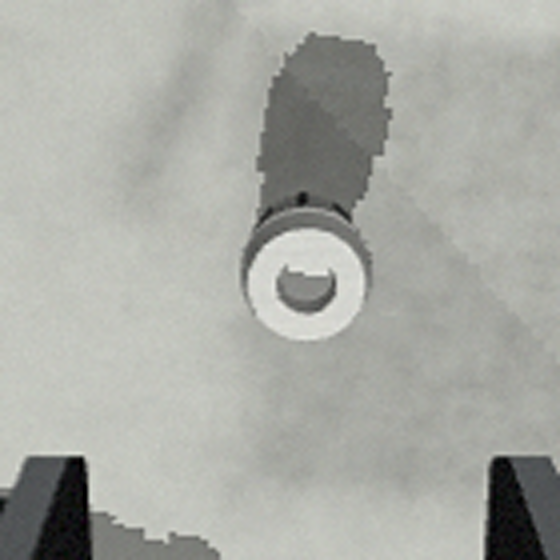

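Run:
```python
from h import *
import pickle
d=pickle.load(open("pics/w20.pkl","rb"));s=d["s"]
p=pix2w(d,(291.75,221),.036,s)[0];print(p)
plan([p[0],p[1],.05],.17,1,.05)
```

```text
[ 0.4348235  -0.32947132  0.036     ]
[0.05, 0.0027, 0.0025, 0.0709, -0.002, 0.001, 0.004]
tot rot [-0.002  0.001  0.004]
```

>>> {"method": "arm_command", "body": {"commands": [0.05,0.003,0.003,0.03,-0.002,0.001,0.004,0.05,0,0,0.03,0,0,0,0.05,0,0,0.015,0,0,0,0.05,0,0,0,0,0,0]}}

```text
time_s: 18.65
ee_pos: [0.4386, -0.3278, 0.044]
orientation: [-0.0, 0.996, 0.087, 0.001]
contact_force: [-0.7, -0.1, 1.0]
width: 0.0501
```

Run:
```python
from h import *
d,s=snap("wrist","w21")
cv2.imwrite("pics/w21b.png",cv2.resize(d["img"][190:360,190:380,::-1],None,fx=3,fy=3,interpolation=cv2.INTER_CUBIC))
plan([.4348,-.3295,.03],.17,1,.05)
```

```text
t 18.65 p [ 0.4386 -0.3278  0.044 ] yaw 0.1735 z [ 0.001  0.    -1.   ] F [-0.7 -0.1  1. ] w 0.0501 j [ 0.27  0.55  0.4   1.95 -0.33  0.7   1.04]
[0.05, -0.0043, 0.0007, 0.0147, 0.0, -0.002, 0.004]
tot rot [ 0.    -0.002  0.004]
```

View pics/w21b.png

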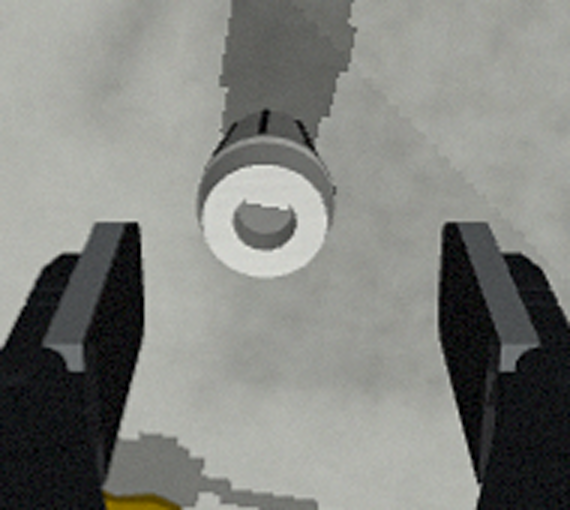

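Run:
```python
from h import *
import pickle
d=pickle.load(open("pics/w21.pkl","rb"));s=d["s"]
p=pix2w(d,(278.3,263.7),.036,s)[0];print(p)
M=Rq(s['orientation']).as_matrix()
print("tool", M.T@(p-s['ee_pos']))
for tz in (-.012,-.016,-.02,-.025,-.03): print(tz,(w2pix(d,[M@np.array([e*.025,f,tz])+s['ee_pos'] for e in (-1,1) for f in (-.011,.011)],s)-[190,190]).round(1).tolist(), )
```

```text
[ 0.43459144 -0.3296175   0.036     ]
tool [-0.00423743  0.00107134  0.0080253 ]
-0.012 [[45.2, 70.3], [47.5, 108.7], [146.1, 70.2], [143.9, 108.6]]
-0.016 [[43.9, 74.0], [46.3, 113.1], [147.3, 73.9], [145.1, 113.0]]
-0.02 [[42.6, 77.9], [45.1, 117.8], [148.6, 77.8], [146.3, 117.7]]
-0.025 [[40.8, 83.0], [43.4, 123.9], [150.4, 82.9], [147.8, 123.9]]
-0.03 [[38.9, 88.5], [41.7, 130.5], [152.2, 88.5], [149.5, 130.4]]
```

>>> {"method": "arm_command", "body": {"commands": [0.05,-0.004,0.001,0.005,0,-0.002,0.004,0.05,0,0,0.016,0,0,0,0.05,0,0,0.012,0,0,0,0.05,0,0,0.007,0,0,0,0.05,0,0,0,0,0,0]}}

```text
time_s: 19.32
ee_pos: [0.4358, -0.3302, 0.0035]
orientation: [0.001, 0.996, 0.085, 0.001]
contact_force: [-0.6, 0.0, -0.1]
width: 0.05
```

Run:
```python
from h import *
d,s=snap("wrist","w22");d2,_=snap("side","s22")
cv2.imwrite("pics/w22b.png",np.hstack([cv2.resize(d["img"][210:380,180:390,::-1],(420,340),interpolation=cv2.INTER_CUBIC),cv2.resize(d2["img"][270:355,290:390,::-1],(400,340),interpolation=cv2.INTER_NEAREST)]))
plan([.4346,-.3296,.002],.17,1,.05)
```

```text
t 19.32 p [ 0.4358 -0.3302  0.0035] yaw 0.1694 z [ 0.002 -0.001 -1.   ] F [-0.6  0.  -0.1] w 0.05 j [ 0.3   0.62  0.37  1.96 -0.37  0.62  1.08]
t 19.38 p [ 0.4359 -0.3303  0.0038] yaw 0.1694 z [ 0.002 -0.001 -1.   ] F [ 0.   0.2 -0.4] w 0.0501 j [ 0.3   0.62  0.37  1.96 -0.37  0.62  1.08]
[0.05, -0.0014, -0.0011, 0.0021, 0.002, -0.002, -0.001]
tot rot [ 0.002 -0.002 -0.001]
```

View pics/w22b.png

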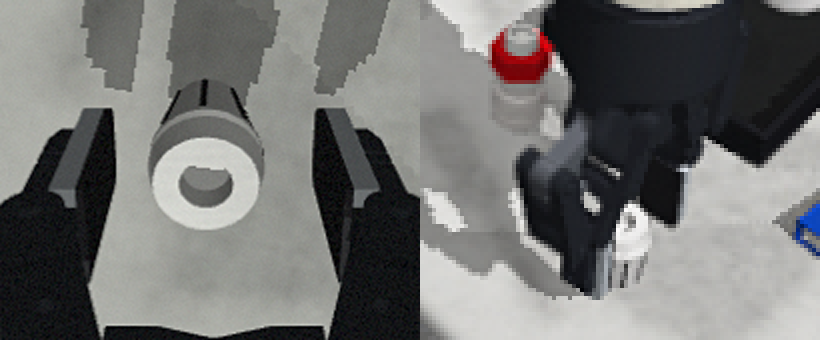

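>>> {"method": "arm_command", "body": {"commands": [0.045,-0.002,-0.001,0.001,0.002,-0.002,0,0.035,0,0,0,0,0,0,0.0,0,0,0,0,0,0,0.0,0,0,0,0,0,0,0.0,0,0,0,0,0,0]}}

```text
time_s: 20.05
ee_pos: [0.4344, -0.3301, 0.0042]
orientation: [0.0, 0.996, 0.085, 0.001]
contact_force: [0.3, -0.6, 0.2]
width: 0.0233
```

Run:
```python
from h import *
d,s=snap("wrist","w23");d2,_=snap("side","s23")
cv2.imwrite("pics/w23b.png",np.hstack([cv2.resize(d["img"][210:380,180:390,::-1],(420,340),interpolation=cv2.INTER_CUBIC),cv2.resize(d2["img"][270:355,290:390,::-1],(400,340),interpolation=cv2.INTER_NEAREST)]))
```

```text
t 20.05 p [ 0.4344 -0.3301  0.0042] yaw 0.1695 z [ 0.002 -0.001 -1.   ] F [ 0.3 -0.6  0.2] w 0.0233 j [ 0.3   0.62  0.37  1.96 -0.37  0.62  1.08]
t 20.1 p [ 0.4344 -0.3301  0.0041] yaw 0.1695 z [ 0.002 -0.001 -1.   ] F [ 0.2 -0.4 -0.7] w 0.024 j [ 0.3   0.62  0.37  1.96 -0.37  0.62  1.08]
```

View pics/w23b.png

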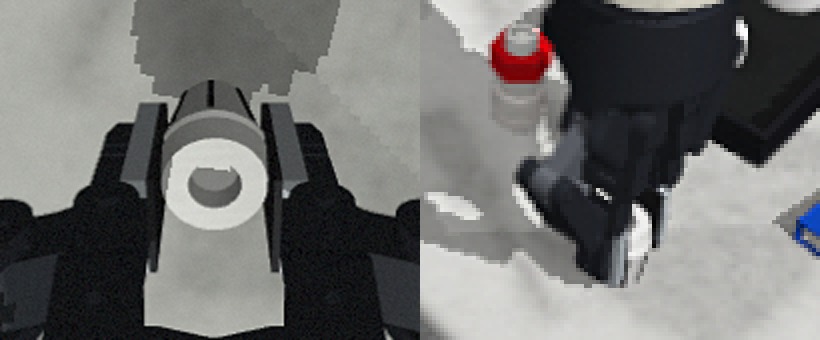

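>>> {"method": "arm_command", "body": {"commands": [0.0,0,0,-0.01,0,0,0,0.0,0,0,-0.03,0,0,0,0.0,0,0,-0.05,0,0,0,0.0,0,0,-0.05,0,0,0,0.0,0,0,0,0,0,0]}}

```text
time_s: 20.78
ee_pos: [0.4338, -0.3302, 0.1506]
orientation: [0.0, 0.996, 0.084, 0.001]
contact_force: [0.7, -0.5, -1.4]
width: 0.0237
```

Run:
```python
from h import *
st();plan([.58,-.004,.13],.175,8,0)
```

```text
t 20.77 p [ 0.4338 -0.3302  0.1506] yaw 0.1687 z [ 0.002 -0.001 -1.   ] F [ 0.7 -0.5 -1.4] w 0.0237 j [ 0.2   0.39  0.49  1.9  -0.23  0.91  0.97]
[0, 0.0249, -0.0371, 0.0026, 0.0, -0.0, -0.001]
[0, 0.0249, -0.0371, 0.0026, 0.0, -0.0, -0.001]
[0, 0.0249, -0.0371, 0.0026, 0.0, -0.0, -0.001]
[0, 0.025, -0.0371, 0.0026, 0.0, -0.0, -0.001]
[0, 0.025, -0.037, 0.0026, 0.0, -0.0, -0.001]
[0, 0.025, -0.037, 0.0026, 0.0, -0.0, -0.001]
[0, 0.025, -0.037, 0.0026, 0.0, -0.0, -0.001]
[0, 0.0251, -0.037, 0.0026, 0.0, -0.0, -0.001]
tot rot [ 0.001 -0.001 -0.006]
```

>>> {"method": "arm_command", "body": {"commands": [0.0,0.025,-0.037,0.002,0,0,-0.001,0.0,0.025,-0.037,0.002,0,0,-0.001,0.0,0.025,-0.037,0.002,0,0,-0.001,0.0,0.025,-0.037,0.002,0,0,-0.001,0.0,0.025,-0.037,0.002,0,0,-0.001,0.0,0.025,-0.037,0.002,0,0,-0.001,0.0,0.025,-0.037,0.002,0,0,0,0.0,0.025,-0.037,0.002,0,0,0]}}

```text
time_s: 21.78
ee_pos: [0.5817, 0.0025, 0.1337]
orientation: [0.001, 0.996, 0.084, -0.0]
contact_force: [0.7, -0.3, -1.2]
width: 0.0232
```

>>> {"method": "arm_command", "body": {"commands": [0.0,0,0,0,0,0,0]}}

```text
time_s: 21.9
ee_pos: [0.582, 0.0062, 0.1329]
orientation: [0.0, 0.996, 0.086, -0.001]
contact_force: [-0.8, -1.3, -0.3]
width: 0.0238
```

Run:
```python
from h import *
d,s=snap("wrist","w24")
```

```text
t 21.9 p [0.582  0.0062 0.1329] yaw 0.1726 z [-0.001 -0.001 -1.   ] F [-0.8 -1.3 -0.3] w 0.0238 j [-0.35  0.46  0.37  1.81 -0.21  0.9   0.28]
```

View pics/w24.png

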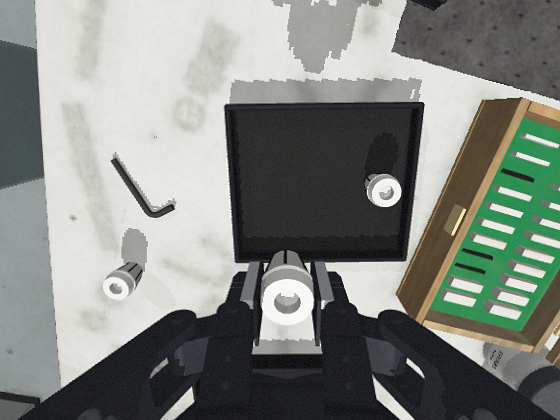

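Run:
```python
from h import *
import pickle
d=pickle.load(open("pics/w24.pkl","rb"));s=d["s"]
w=pix2w(d,[(225,105),(423,103),(406,262),(236,262)],.02,s)[:,:2]
print(w.round(4),[round(np.linalg.norm(w[k]-w[k-1]),4) for k in range(4)])
for a,b in [(0,1),(3,2)]: x=w[b]-w[a];print("xang",np.arctan2(x[1],x[0]))
for a,b in [(3,0),(2,1)]: y=w[b]-w[a];print("yang",np.arctan2(-y[0],y[1]))
c=w.mean(0);tc=pix2w(d,(384,190),.04,s)[0];print(c,tc,pix2w(d,(117,287),.036,s)[0])
th=.18;R=np.array([[np.cos(th),-np.sin(th)],[np.sin(th),np.cos(th)]])
print("tray collet in tray",R.T@(tc[:2]-c),"t1",c+R@[-.03,-.03],"t2",c+R@[-.03,.03])
t=c+R@[-.03,-.03];plan([t[0],t[1],.03],.18,4,0)
```

```text
[[ 0.5188  0.0831]
 [ 0.6751  0.1121]
 [ 0.7022 -0.0265]
 [ 0.5446 -0.0539]] [np.float64(0.1393), np.float64(0.159), np.float64(0.1413), np.float64(0.16)]
xang 0.1838596314957971
xang 0.17194449138232465
yang 0.18575349482241446
yang 0.19314913961316396
[0.61018374 0.02869383] [0.65596276 0.04086044 0.04      ] [ 0.44150584 -0.08976496  0.036     ]
tray collet in tray [0.04721759 0.00377424] t1 [ 0.58603931 -0.00619236] t2 [0.57529754 0.05283826]
[0, 0.0007, 0.0027, 0.0258, 0.0, 0.0, -0.002]
[0, 0.0007, 0.0027, 0.0258, 0.0, 0.0, -0.002]
[0, 0.0007, 0.0027, 0.0258, 0.0, 0.0, -0.002]
[0, 0.0007, 0.0027, 0.0258, 0.0, 0.0, -0.002]
tot rot [ 0.002  0.002 -0.01 ]
```

>>> {"method": "arm_command", "body": {"commands": [0.0,0.002,0.006,0.025,0.002,0.002,-0.01,0.0,0.001,0.005,0.035,0,0,0,0.0,0,0,0.03,0,0,0,0.0,0,0,0.012,0,0,0,0.0,0,0,0,0,0,0]}}

```text
time_s: 22.58
ee_pos: [0.5849, -0.0121, 0.0292]
orientation: [0.001, 0.996, 0.087, -0.0]
contact_force: [-0.0, 0.4, 0.1]
width: 0.0237
```

Run:
```python
from h import *
snap("wrist","w25")
plan([.586,-.0062,.013],.18,1,0)
```

```text
t 22.57 p [ 0.5849 -0.0121  0.0292] yaw 0.1749 z [-0.    -0.001 -1.   ] F [-0.   0.4  0.1] w 0.0237 j [-0.28  0.62  0.32  1.85 -0.28  0.71  0.37]
[0, 0.0018, -0.0057, 0.0168, 0.001, -0.0, -0.005]
tot rot [ 0.001 -0.    -0.005]
```

View pics/w25.png

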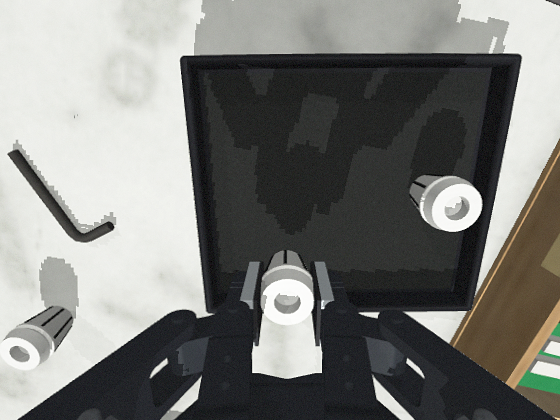

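>>> {"method": "arm_command", "body": {"commands": [0.0,0.002,-0.006,0.006,0.001,0,-0.005,0.0,0,0,0.007,0,0,0,0.0,0,0,0.003,0,0,0,0.0,0,0,0.002,0,0,0,0.0,0,0,0,0,0,0]}}

```text
time_s: 23.25
ee_pos: [0.5875, -0.005, 0.013]
orientation: [0.0, 0.996, 0.09, 0.002]
contact_force: [-0.5, -0.1, -0.2]
width: 0.0235
```

>>> {"method": "arm_command", "body": {"commands": [0.0,0,0,0.002,0,0,0,0.0,0,0,0.0015,0,0,0]}}

```text
time_s: 23.5
ee_pos: [0.5877, -0.0051, 0.0095]
orientation: [0.0, 0.996, 0.09, 0.002]
contact_force: [0.7, 0.1, -1.0]
width: 0.0236
```

>>> {"method": "arm_command", "body": {"commands": [0.0,0,0,0.001,0,0,0]}}

```text
time_s: 23.62
ee_pos: [0.5877, -0.0052, 0.0084]
orientation: [0.0, 0.996, 0.09, 0.002]
contact_force: [0.1, -0.4, -1.3]
width: 0.0234
```

>>> {"method": "arm_command", "body": {"commands": [0.0,0,0,0.001,0,0,0]}}

```text
time_s: 23.75
ee_pos: [0.5879, -0.0052, 0.0078]
orientation: [0.0, 0.996, 0.09, 0.002]
contact_force: [-6.9, -0.3, 20.6]
width: 0.0234
```

>>> {"method": "arm_command", "body": {"commands": [0.03,0,0,0,0,0,0,0.035,0,0,0,0,0,0,0.04,0,0,0,0,0,0]}}

```text
time_s: 24.12
ee_pos: [0.5881, -0.0052, 0.0079]
orientation: [0.0, 0.996, 0.09, 0.002]
contact_force: [0.4, -0.8, 0.5]
width: 0.0399
```

Run:
```python
from h import *
d,s=snap("wrist","w26")
cv2.imwrite("pics/w26b.png",cv2.resize(d["img"][210:380,180:390,::-1],(630,510),interpolation=cv2.INTER_CUBIC))
```

```text
t 24.12 p [ 0.5881 -0.0052  0.0079] yaw 0.1806 z [ 0.005  0.    -1.   ] F [ 0.4 -0.8  0.5] w 0.0399 j [-0.27  0.65  0.3   1.85 -0.29  0.67  0.38]
```

View pics/w26b.png

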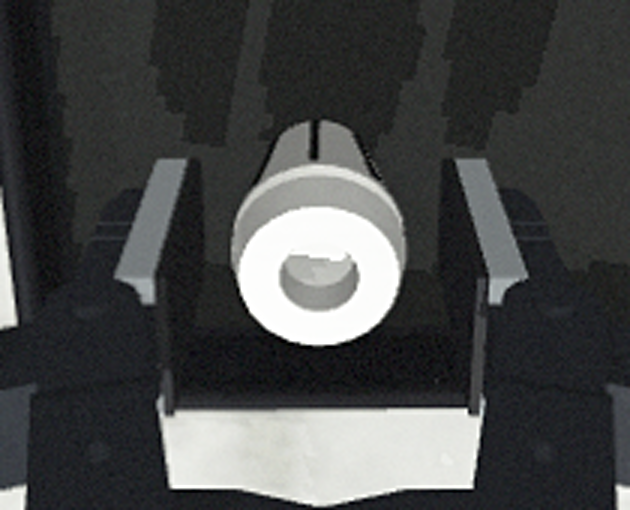

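Standing, clear of both pads. Lift straight up and go to collet 1.

>>> {"method": "arm_command", "body": {"commands": [0.04,0,0,-0.015,0,0,0,0.04,0,0,-0.04,0,0,0,0.045,0,0,-0.06,0,0,0,0.05,0,0,-0.02,0,0,0,0.05,0,0,0,0,0,0]}}

```text
time_s: 24.8
ee_pos: [0.5874, -0.0056, 0.1508]
orientation: [0.0, 0.996, 0.09, 0.003]
contact_force: [0.3, -0.0, -0.1]
width: 0.0502
```

Run:
```python
from h import *
d,s=snap("wrist","w27")
plan([.4405,-.09,.11],.175,4,.05)
```

```text
t 24.8 p [ 0.5874 -0.0056  0.1508] yaw 0.1799 z [ 0.006  0.001 -1.   ] F [ 0.3 -0.  -0.1] w 0.0502 j [-0.34  0.45  0.38  1.79 -0.2   0.93  0.31]
[0.05, -0.0399, 0.0142, 0.0098, 0.0, -0.001, 0.001]
[0.05, -0.0399, 0.0142, 0.0098, 0.0, -0.001, 0.001]
[0.05, -0.0398, 0.0143, 0.0099, 0.0, -0.001, 0.001]
[0.05, -0.0398, 0.0143, 0.0099, 0.0, -0.001, 0.001]
tot rot [ 0.001 -0.005  0.005]
```

View pics/w27.png

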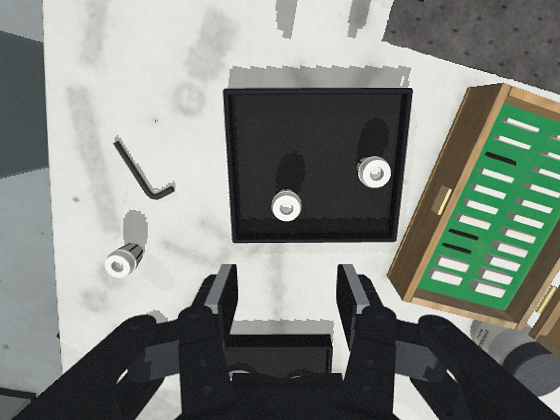

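>>> {"method": "arm_command", "body": {"commands": [0.05,-0.04,0.014,0.009,0,-0.005,0.005,0.05,-0.04,0.014,0.009,0,0,0,0.05,-0.04,0.014,0.009,0,0,0,0.05,-0.036,0.014,0.009,0,0,0,0.05,0,0,0,0,0,0]}}

```text
time_s: 25.48
ee_pos: [0.4362, -0.0901, 0.109]
orientation: [0.0, 0.996, 0.087, -0.003]
contact_force: [0.6, 0.1, -0.4]
width: 0.0497
```

Run:
```python
from h import *
d,s=snap("wrist","w28")
cv2.imwrite("pics/w28b.png",cv2.resize(d["img"][150:290,215:355,::-1],None,fx=4,fy=4,interpolation=cv2.INTER_CUBIC))
```

```text
t 25.48 p [ 0.4362 -0.0901  0.109 ] yaw 0.175 z [-0.006 -0.001 -1.   ] F [ 0.6  0.1 -0.4] w 0.0497 j [-0.24  0.28  0.43  2.15 -0.17  0.74  0.47]
```

View pics/w28b.png

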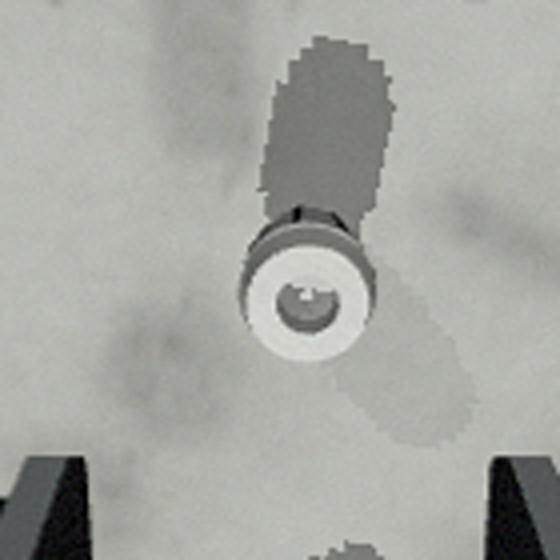

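Run:
```python
from h import *
import pickle
d=pickle.load(open("pics/w28.pkl","rb"));s=d["s"]
p=pix2w(d,(291.9,225.75),.036,s)[0];print(p)
plan([p[0],p[1],.045],.175,1,.05)
```

```text
[ 0.44055656 -0.09118688  0.036     ]
[0.05, 0.0029, 0.0023, 0.0644, 0.0, 0.005, 0.001]
tot rot [0.    0.005 0.001]
```

>>> {"method": "arm_command", "body": {"commands": [0.05,0.002,0.002,0.03,0,0.005,0.001,0.05,0,0,0.025,0,0,0,0.05,0,0,0.012,0,0,0,0.05,0,0,0,0,0,0]}}

```text
time_s: 26.02
ee_pos: [0.4427, -0.0895, 0.0402]
orientation: [0.0, 0.996, 0.089, 0.001]
contact_force: [0.3, -1.1, 0.2]
width: 0.0501
```

Run:
```python
from h import *
d,s=snap("wrist","w29")
cv2.imwrite("pics/w29b.png",cv2.resize(d["img"][190:360,190:380,::-1],None,fx=3,fy=3,interpolation=cv2.INTER_CUBIC))
plan([.4405,-.0912,.004],.175,1,.05)
```

```text
t 26.02 p [ 0.4427 -0.0895  0.0402] yaw 0.1781 z [ 0.001 -0.    -1.   ] F [ 0.3 -1.1  0.2] w 0.0501 j [-0.18  0.42  0.37  2.18 -0.27  0.58  0.56]
[0.05, -0.0028, 0.0012, 0.0367, 0.001, -0.002, 0.003]
tot rot [ 0.001 -0.002  0.003]
```

View pics/w29b.png

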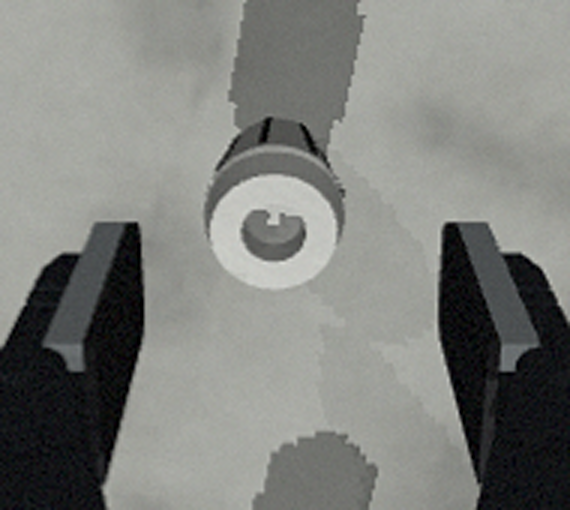

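>>> {"method": "arm_command", "body": {"commands": [0.05,-0.004,0.001,0.005,0.001,-0.002,0.003,0.05,0,0,0.014,0,0,0,0.05,0,0,0.01,0,0,0,0.05,0,0,0.005,0,0,0,0.05,0,0,0,0,0,0]}}

```text
time_s: 26.7
ee_pos: [0.4399, -0.0912, 0.0056]
orientation: [-0.0, 0.996, 0.087, 0.001]
contact_force: [-0.5, 0.1, 0.4]
width: 0.0501
```

Run:
```python
from h import *
d,s=snap("wrist","w30")
cv2.imwrite("pics/w30b.png",cv2.resize(d["img"][210:380,180:390,::-1],(525,425),interpolation=cv2.INTER_CUBIC))
plan([.4405,-.0912,.004],.175,1,.05)
```

```text
t 26.7 p [ 0.4399 -0.0912  0.0056] yaw 0.1751 z [ 0.002  0.001 -1.   ] F [-0.5  0.1  0.4] w 0.0501 j [-0.14  0.49  0.32  2.19 -0.32  0.5   0.61]
[0.05, 0.0005, 0.0001, 0.0017, -0.0, -0.002, 0.0]
tot rot [-0.    -0.002  0.   ]
```

View pics/w30b.png

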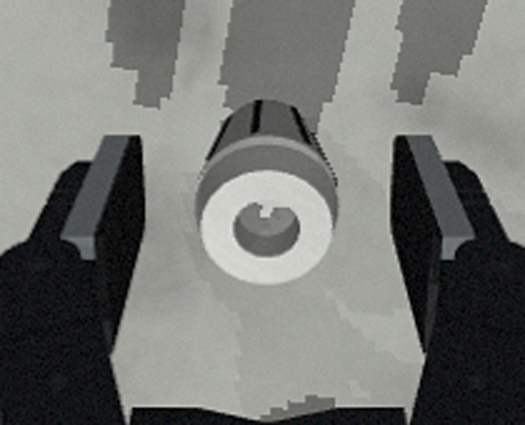

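Centred. Close and lift.

>>> {"method": "arm_command", "body": {"commands": [0.045,0,0,0.001,0,-0.002,0,0.035,0,0,0,0,0,0,0.0,0,0,0,0,0,0,0.0,0,0,0,0,0,0,0.0,0,0,0,0,0,0]}}

```text
time_s: 27.38
ee_pos: [0.4404, -0.0912, 0.0055]
orientation: [-0.0, 0.996, 0.087, 0.001]
contact_force: [0.4, 0.6, -0.6]
width: 0.0239
```

>>> {"method": "arm_command", "body": {"commands": [0.0,0,0,-0.01,0,0,0,0.0,0,0,-0.03,0,0,0,0.0,0,0,-0.05,0,0,0,0.0,0,0,-0.05,0,0,0,0.0,0,0,0,0,0,0]}}

```text
time_s: 28.0
ee_pos: [0.4399, -0.0917, 0.152]
orientation: [-0.0, 0.996, 0.087, 0.001]
contact_force: [-0.2, 0.3, -1.6]
width: 0.0236
```

Run:
```python
from h import *
d,s=snap("wrist","w31")
cv2.imwrite("pics/w31b.png",cv2.resize(d["img"][210:380,180:390,::-1],(525,425),interpolation=cv2.INTER_CUBIC))
plan([.572,.045,.13],.18,5,0)
```

```text
t 28.0 p [ 0.4399 -0.0917  0.152 ] yaw 0.174 z [ 0.001  0.    -1.   ] F [-0.2  0.3 -1.6] w 0.0236 j [-0.28  0.21  0.47  2.12 -0.13  0.84  0.44]
[0, 0.0309, -0.0223, 0.0041, -0.0, 0.0, -0.001]
[0, 0.0309, -0.0222, 0.0041, -0.0, 0.0, -0.001]
[0, 0.031, -0.0222, 0.0041, -0.0, 0.0, -0.001]
[0, 0.031, -0.0222, 0.0041, -0.0, 0.0, -0.001]
[0, 0.031, -0.0221, 0.0041, -0.0, 0.0, -0.001]
tot rot [-0.     0.001 -0.006]
```

View pics/w31b.png

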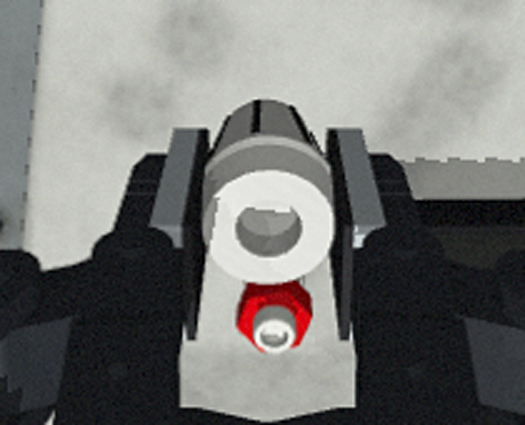

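>>> {"method": "arm_command", "body": {"commands": [0.0,0.031,-0.022,0.003,0,0,-0.001,0.0,0.031,-0.022,0.003,0,0,-0.001,0.0,0.031,-0.022,0.003,0,0,-0.001,0.0,0.031,-0.022,0.003,0,0,-0.001,0.0,0.031,-0.023,0.003,0,0,-0.001,0.0,0,0,0,0,0,0]}}

```text
time_s: 28.8
ee_pos: [0.5727, 0.0489, 0.1295]
orientation: [-0.0, 0.996, 0.089, -0.005]
contact_force: [-1.7, -2.0, -0.5]
width: 0.0231
```

Run:
```python
from h import *
d,s=snap("wrist","w32")
plan([.5753,.0528,.04],.18,4,0)
```

```text
t 28.8 p [0.5727 0.0489 0.1295] yaw 0.1774 z [-0.009 -0.    -1.   ] F [-1.7 -2.  -0.5] w 0.0231 j [-0.43  0.46  0.37  1.83 -0.21  0.9   0.22]
[0, 0.0013, -0.0012, 0.0224, -0.0, 0.002, -0.001]
[0, 0.0013, -0.0012, 0.0224, -0.0, 0.002, -0.001]
[0, 0.0012, -0.0012, 0.0224, -0.0, 0.002, -0.001]
[0, 0.0011, -0.0012, 0.0224, -0.0, 0.002, -0.001]
tot rot [-0.001  0.01  -0.004]
```

View pics/w32.png

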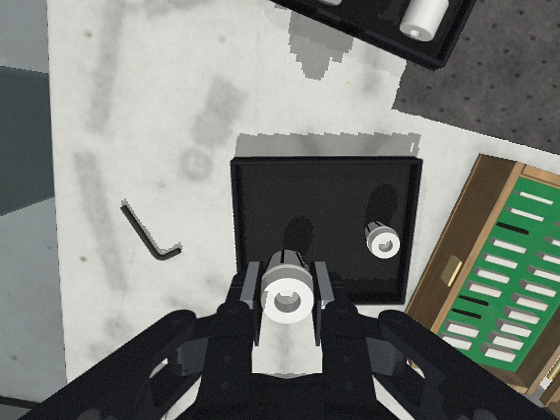

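>>> {"method": "arm_command", "body": {"commands": [0.0,0.003,-0.004,0.025,0,0.01,-0.004,0.0,0.001,0,0.035,0,0,0,0.0,0,0,0.022,0,0,0,0.0,0,0,0.008,0,0,0,0.0,0,0,0,0,0,0]}}

```text
time_s: 29.48
ee_pos: [0.5717, 0.0478, 0.0359]
orientation: [0.0, 0.996, 0.087, -0.002]
contact_force: [-0.0, 1.0, 0.2]
width: 0.0235
```

Run:
```python
from h import *
d,s=snap("wrist","w33")
plan([.5753,.0528,.02],.18,1,0)
```

```text
t 29.48 p [0.5717 0.0478 0.0359] yaw 0.175 z [-0.003 -0.001 -1.   ] F [-0.   1.   0.2] w 0.0235 j [-0.39  0.59  0.32  1.88 -0.27  0.72  0.27]
[0, 0.0042, -0.0043, 0.0163, 0.001, 0.003, -0.005]
tot rot [ 0.001  0.003 -0.005]
```

View pics/w33.png

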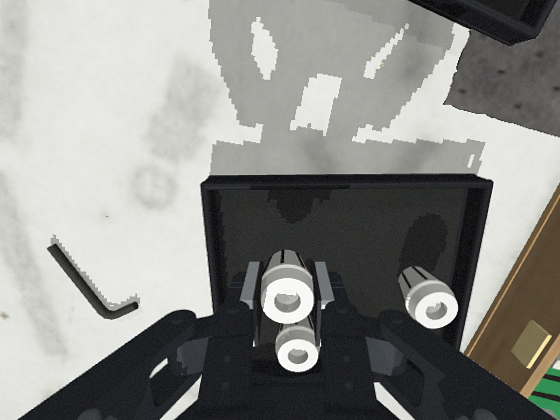

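>>> {"method": "arm_command", "body": {"commands": [0.0,0.004,-0.004,0.004,0.001,0.003,-0.005,0.0,0,0,0.01,0,0,0,0.0,0,0,0.005,0,0,0,0.0,0,0,0.003,0,0,0,0.0,0,0,0,0,0,0]}}

```text
time_s: 30.15
ee_pos: [0.5763, 0.053, 0.0144]
orientation: [-0.0, 0.996, 0.09, 0.001]
contact_force: [-0.0, -0.5, -0.4]
width: 0.024
```

>>> {"method": "arm_command", "body": {"commands": [0.0,0,0,0.002,0,0,0,0.0,0,0,0.0015,0,0,0]}}

```text
time_s: 30.4
ee_pos: [0.5765, 0.053, 0.011]
orientation: [-0.0, 0.996, 0.09, 0.002]
contact_force: [0.2, 0.3, -0.7]
width: 0.024
```

>>> {"method": "arm_command", "body": {"commands": [0.0,0,0,0.001,0,0,0]}}

```text
time_s: 30.52
ee_pos: [0.5765, 0.053, 0.01]
orientation: [-0.001, 0.996, 0.09, 0.002]
contact_force: [0.0, -0.1, -0.1]
width: 0.0239
```

>>> {"method": "arm_command", "body": {"commands": [0.0,0,0,0.001,0,0,0]}}

```text
time_s: 30.65
ee_pos: [0.5767, 0.053, 0.0092]
orientation: [-0.001, 0.996, 0.09, 0.002]
contact_force: [-5.5, -0.5, 19.3]
width: 0.0234
```

>>> {"method": "arm_command", "body": {"commands": [0.03,0,0,0,0,0,0,0.035,0,0,0,0,0,0,0.04,0,0,0,0,0,0,0.04,0,0,-0.015,0,0,0,0.04,0,0,-0.04,0,0,0,0.045,0,0,-0.06,0,0,0,0.05,0,0,-0.03,0,0,0,0.05,0,0,0,0,0,0]}}

```text
time_s: 31.65
ee_pos: [0.5763, 0.0524, 0.1627]
orientation: [-0.001, 0.996, 0.09, 0.003]
contact_force: [-0.6, 1.0, -0.8]
width: 0.0499
```

Run:
```python
from h import *
d,s=snap("wrist","w34")
plan([.45,0.0,.2],.18,4,0)
```

```text
t 31.65 p [0.5763 0.0524 0.1627] yaw 0.1796 z [ 0.005  0.002 -1.   ] F [-0.6  1.  -0.8] w 0.0499 j [-0.45  0.42  0.39  1.8  -0.19  0.95  0.2 ]
[0, -0.0333, 0.0072, -0.0097, -0.0, -0.001, -0.0]
[0, -0.0333, 0.0072, -0.0097, -0.0, -0.001, -0.0]
[0, -0.0333, 0.0072, -0.0097, -0.0, -0.001, -0.0]
[0, -0.0333, 0.0072, -0.0096, -0.0, -0.001, -0.0]
tot rot [-0.001 -0.004 -0.   ]
```

View pics/w34.png

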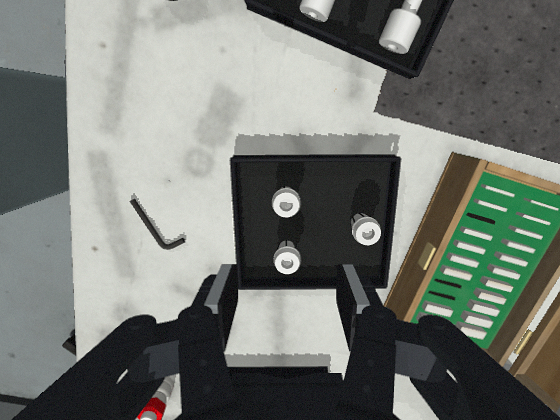

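Three collets stand in the tray, at (286,203), (287,260) and (368,230). I'll back the arm away and take a final top and side check.

>>> {"method": "arm_command", "body": {"commands": [0.05,-0.04,0.007,-0.01,0,0,0,0.05,-0.04,0.007,-0.01,0,0,0,0.05,-0.04,0.007,-0.01,0,0,0,0.05,-0.03,0.007,-0.01,0,0,0,0.05,0,0,0,0,0,0]}}

```text
time_s: 32.33
ee_pos: [0.4264, -0.0038, 0.1988]
orientation: [-0.0, 0.996, 0.09, -0.001]
contact_force: [1.2, 0.4, -0.3]
width: 0.0501
```

Run:
```python
from h import *
d,s=snap("top","tf");d2,_=snap("side","sf")
a=cv2.resize(d["img"][140:290,125:465,::-1],(793,350),interpolation=cv2.INTER_CUBIC)
cv2.imwrite("pics/tfa.png",a)
cv2.imwrite("pics/sfa.png",cv2.resize(d2["img"][140:340,180:450,::-1],None,fx=2.9,fy=2.9,interpolation=cv2.INTER_CUBIC))
# tray pieces: before vs after, in the top view
import pickle
d0=pickle.load(open("pics/top0.pkl","rb"))
for n,(u,v),r in [("tplug",(183,173),28),("tring",(370,171),12),("tcol",(264,168),8)]:
    out=[]
    for q in (d0,d):
        m=(q["img"].mean(2)[v-r:v+r+1,u-r:u+r+1]>110).astype(np.uint8)
        k,l,ss,c=cv2.connectedComponentsWithStats(m);j=1+np.argmax(ss[1:,4]);out.append((c[j]+[u-r,v-r]).round(2).tolist()+[int(ss[j,4])])
    print(n,out)
```

```text
t 32.33 p [ 0.4264 -0.0038  0.1988] yaw 0.18 z [-0.002  0.    -1.   ] F [ 1.2  0.4 -0.3] w 0.0501 j [-0.49  0.09  0.45  2.12 -0.05  0.95  0.17]
t 32.38 p [ 0.4272 -0.0033  0.1986] yaw 0.1806 z [-0.002  0.    -1.   ] F [-0.2 -0.4  0.3] w 0.0502 j [-0.49  0.09  0.45  2.12 -0.05  0.95  0.17]
tplug [[182.39, 171.63, 304], [182.65, 171.83, 331]]
tring [[369.86, 170.94, 177], [369.95, 170.9, 181]]
tcol [[263.85, 167.1, 72], [263.71, 167.25, 79]]
```

View pics/tfa.png

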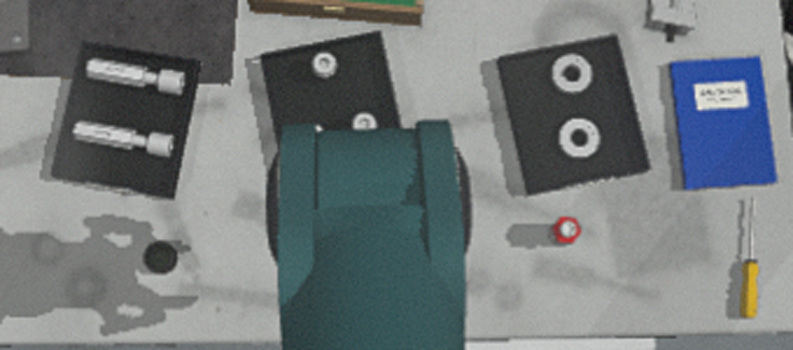

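View pics/sfa.png

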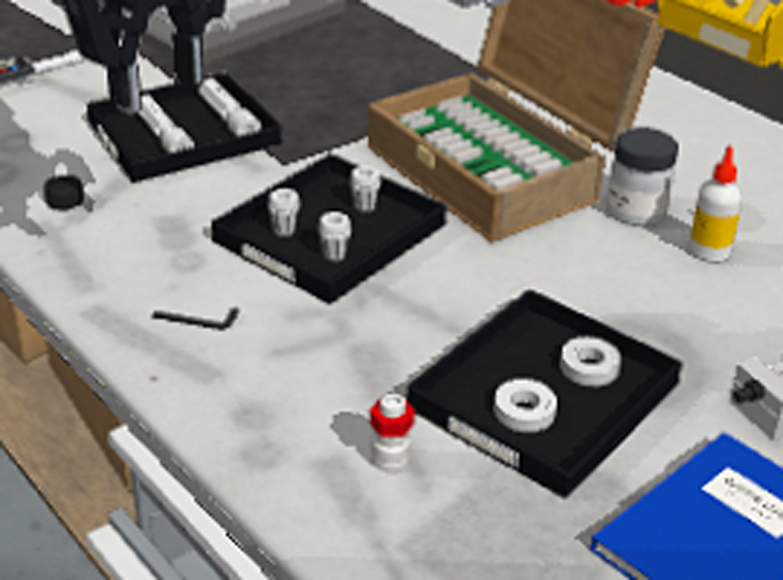

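The side view shows three collets upright, two rings flat and two plug gauges lying parallel. The red bottle, black cap and hex key are where they were. Handing the job in.

```bash
python3 -c "
from plant import ticket
print(ticket.finish_job())"
```

```text
the job is handed in; nothing more can be done
None
```

All four loose pieces are in their trays and the job was handed in at about 32 s; no verdict was reported. I lowered each piece until the wrist force showed floor contact, about 11–23 N, before opening the fingers. The floor height matched the height I worked out from each grasp to within about 0.5 mm.

- **Final pictures:** the side view shows three collets standing upright in the collet tray and two rings flat in the ring tray. It also shows the two plug gauges side by side and parallel, pointing the same way. The top view agrees for the rings and plug gauges, but the arm hid part of the collet tray. The wrist picture showed all three collets standing.
- **Pieces already in the trays:** they moved less than 0.3 px in the top view between start and end, which is under 1 mm and within noise. The other items on the worktop were not touched.
- **Disagreement with the description:** the stated fingertip position did not match the cameras. The side and wrist views both put the tips about 13 mm behind the TCP at a 45–50 mm opening, not 25 mm ahead. I went by the cameras, and the contact heights bore that out.
- **Finger opening:** it read about 4 mm under the true width for the ring and collets.

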